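Put the spray can away in the cabinet door

ROBOT

A 6-joint arm with a two-finger parallel gripper is mounted at the origin on a cart in front of the work surface, level with it; the furniture and walls round the work are solid. World frame = base frame: x ahead of the robot, y to its left, z up, the work surface at z = 0. Lengths are in m, angles in rad, forces in N, time in s.
With the tool pointing down it reaches from about 0.35 to 0.975 m from the base axis. Payload 17.4 kg.
Tool frame: the origin (TCP) lies on the mounting face of the last link; the fingertips stand arm.tip_reach ahead of it and the grasp point (between the pads) lies 155 mm ahead of it (arm.tip_reach is the distance from the TCP to the fingertips, in m); z points along the fingers, y is the direction in which the jaws open and shut (so a half turn about z gives the same grasp; the last joint's range is limited). The gripper opens to 85 mm and grips with 20 to 120 N. Pads are 22 mm wide; open, the fingers measure 114 mm over their backs; the gripper's body (76 mm by 85 mm) begins 54 mm behind the grasp point. The pads swing forward as they close: fully open they stand 13 mm farther back than shut.
Start: joints at [1.241, 0.116, 1.442, -0, 1.584, -0.038], TCP at [0.194, 0.646, 0.405] pointing down, gripper open.
Joint ranges: [-2.83, 2.83], [-0.83, 2.19], [0.07, 2.5], [-1.14, 4.28], [0.01, 3], [-2.97, 2.97]. Speed limits (rad/s): [1.89, 1.89, 2.22, 3.14, 3.14, 3.14].

INTERFACE

Orientations are given as a 3x3 rotation matrix whose columns are the frame's x, y, z axes.
In Python, from rig import telemetry, read_camera, calibration, ticket, find_in, trace, arm gives the robot as it stands.
- The arm moves only by the shell command python3 -m creep 'ROWS' [FORCE]. ROWS is text: rows parted by semicolons, each of 7 numbers parted by spaces: the shift along the world's x, y, z in cm, then the turn, a rotation vector about the world's x, y, z in degrees, then the closure in counts, from 0 (fully open) to 255 (shut). A call has 1 to 20 rows; each row shifts and turns the commanded pose from where the row before left it; what a row does not reach is not made up. A row lasts 1/10 s, in which the tool goes at most 50 mm and 8.59 degrees, less where a joint would pass 70% of its speed; a pose out of reach is approached as far as the arm can. A call with a gripper value outside its range is refused whole. The fingers move at their own pace and stop on an object; FORCE is the grip in N (left out, the last holds). Time passes only in rows, so rows that do not move let the fingers close. It gives the time, the measured TCP pose, the force and the opening at its end, in the units of the state.
- telemetry.get_obs(): the state, without advancing time (a new reading comes with each control period).
- read_camera(name): name is "side" or "top"; returns the picture (420x560x3 uint8, red, green, blue); there is no depth.
- calibration(name): a dict with "mtx" (3x3 intrinsics, pixels), "extrinsics" (4x4, takes a point from camera to world coordinates). Camera axes: x right, y up, looking along -z (the intrinsics and any distortion apply to the point x, -y, -z); pixel columns grow to the right and rows downward; lengths in m; the calibration is good to about 2 mm. A picture is of the moment at which its call begins. calibration takes no time and is no camera call.
- ticket.sign_off(): hands the job in, once; it reports no verdict.
Trained networks look in the newest picture that a camera, given by its name, has taken for a name from the list of things; names that differ only in an ending like _2 or _b are one class to them, and where a whole thing is asked for, a point or a joint stands for the part that bears it (a point fixed in the world has none). Each returns a list of dicts, best first, with "score" (0 to 1); they miss things now and then, are a little off and sometimes report something else, mostly with a low value. They report only what shows in the picture. A call takes as long as a camera call. They do not tell look-alikes from the thing itself.
- find_in(camera, target): "bbox" ([left, top, right, bottom] in pixels, round what is visible of it).
- trace(camera, target): "pixels" (420x560 bool, what is visible of it) and "bbox" ([left, top, right, bottom] in pixels, round what is visible of it).
The state is a dict: "t": time; "joints": joint angles; "joint_vel": joint speeds; "effort": joint torques, N m; "eef_pos": TCP position; "ee_rot": TCP orientation; "ft_force": force on the tool from outside, world axes, zero at the start; "wrist_torque": the same for the moment, N m; "opening": finger opening in m.
Only numpy, scipy, OpenCV 4.12 (cv2) and the standard library are available. Lean on these libraries where they do the work, as an engineer would, in place of code of your own. Each camera call takes 0.05 s, during which the arm holds its last target.

TASK

Swing the small cabinet's blue door wide open by its handle (to about a right angle), stand the blue spray can with the white cap upright in the holder on the inside of the door and let go of it, then close the door fully with the can in it. Keep the can upright all the time and leave the other things on the board where they are.

Things in the scene. Friction and masses are not known exactly. Their poses are not given: they have to be found in the camera images.
- door (a joint): Hinge of the cabinet door, rad: 0 = closed, grows as it opens, stop at 1.9. Its axis is vertical. The hinge has slight friction (about 0.1 N m, under 1 N at the handle) and no spring or catch: the door stays where it is left. At the start it is shut or up to 0.1 rad ajar.
- door_hinge (a point): On the hinge axis, at the height of the cabinet's top (z 0.30). The frame turns with the door: z up, -y from the hinge along the door to its free edge (160 mm off), -x out of the outer face (to the handle), +x out of the inner face (to the holder). Seen from in front the hinge is at the left edge; seen from above the door opens clockwise. Door 11 mm thick, its lower edge at z 0.124.
- handle (a point): Steel T-bar pull on the door's outer face: upright round bar, 12 mm in diameter, 115 mm long, on two 8 mm posts. Origin on the bar's axis at z 0.292; the bar's free top is 18 mm above it, the upper post 30 mm below it. The axis is 38 mm out from the outer face (32 mm gap) and 138 mm from the hinge axis along the door. The door's top edge is at z 0.298. Axes as door_hinge.
- rack (a point): Centre of the floor of the open-topped aluminium holder on the door's inner face, at z 0.136. Inside 68 mm (out from the door) x 70 mm (along it), walls 34 mm high, 4 mm thick. The centre is 48 mm from the inner face and 85 mm from the hinge along the door. Axes as door_hinge. Inside the cabinet, under its roof, while the door is closed; swings out with the door.
- can_mid (a point): On the board. Half-way up the upright blue spray can with white cap, 57 mm in diameter, 140 mm tall, 0.13 to 0.25 kg: 70 mm above its underside, on its axis. Its straight cylindrical body, where it can be gripped, reaches up to about 105 mm above its underside. z is the can's axis.
- can_cabinet: Fixed grey steel cabinet, 115 mm deep, 160 mm wide, 180 mm high, standing on the raised bench top (z 0.12) behind the board (z 0). Closed on all sides but its front (-x), where the door is. Origin under its centre; the hinge is at its +y side.
- spool: Bystander: loose thread reel, 34 mm across, 54 mm tall, standing on the board. Origin at its underside.
- pliers: Bystander: loose green-handled pliers lying flat, 140 x 47 x 11 mm, along their x. Origin at the underside of their middle.
- burnisher: Bystander: loose burnisher with a wooden handle lying flat, 118 x 17 x 17 mm, along its x. Origin at the underside of its middle.
- can: The same spray can; origin at the centre of its underside, z along its axis.
- small_box: Bystander: small purple ring box, 40 x 46 x 32 mm. Origin at its underside.
- black_block: Bystander: black rubber block, 50 x 60 x 22 mm. Origin at its underside.
Things that resemble listed ones, but are neither listed nor needed, are in the scene too. There is more than one size of the can; the job needs the smallest.

How it is judged:
By the outcome, as a careful person would: the job done as asked, in the order asked, and still so for the second after the job is handed in, with the robot touching nothing.
It also fails if it takes over 66 s, if anything falls off the work surface, if the arm or the gripper's body presses on something with over 40 N, if the wrist force passes 120 N, or if a joint passes its speed limit or range.

## Working session

There is one attempt and no reset: what is moved stays moved. The work goes in short steps, Python scripts to look and compute and a shell command to move; the robot and the scene stay as the last step left them, time stands still between calls to the robot, and variables do not carry over. Pictures are saved under pics/ and viewed, and the job is handed in when it is done.

```bash
ls; mkdir -p pics
cat > h.py <<'E'
import numpy as np, cv2
from rig import telemetry, read_camera, calibration, ticket, find_in, trace, arm
def save(n,im): cv2.imwrite(f'pics/{n}.png',cv2.cvtColor(im,cv2.COLOR_RGB2BGR))
def ray(cam,u,v):
    c=calibration(cam);K=np.array(c['mtx']);E=np.array(c['extrinsics'])
    d=np.linalg.solve(K,[u,v,1.]);d=np.array([d[0],-d[1],-d[2]])
    return E[:3,3],E[:3,:3]@d
def onz(cam,u,v,z):
    o,d=ray(cam,u,v);return o+d*(z-o[2])/d[2]
def proj(cam,p):
    c=calibration(cam);K=np.array(c['mtx']);E=np.array(c['extrinsics'])
    q=E[:3,:3].T@(np.array(p)-E[:3,3]);q=K@[q[0],-q[1],-q[2]];return q[:2]/q[2]
def tri(c1,p1,c2,p2):
    o1,d1=ray(c1,*p1);o2,d2=ray(c2,*p2)
    A=np.c_[d1,-d2];s=np.linalg.lstsq(A,o2-o1,rcond=None)[0]
    a=o1+d1*s[0];b=o2+d2*s[1];return (a+b)/2,np.linalg.norm(a-b)
E
python3 - <<'E'
from h import *
np.set_printoptions(precision=4,suppress=True)
for c in('side','top'):
    im=read_camera(c);save(c+'0',im)
    k=calibration(c);print(c,k.keys(),k['mtx'],k['extrinsics'])
    for t in('can','handle','can_cabinet','spool','rack'):
        print(t,[(np.round(r['bbox']).tolist(),round(r['score'],2)) for r in find_in(c,t)])
print(arm.tip_reach, [a for a in dir(arm) if a[0]!='_'])
print(telemetry.get_obs())
E
```

```text
pics
side dict_keys(['mtx', 'extrinsics']) [[507.2563   0.     283.0033]
 [  0.     507.2563 209.1645]
 [  0.       0.       1.    ]] [[ 0.9698 -0.1915  0.151   0.7338]
 [ 0.2439  0.7507 -0.614  -0.7725]
 [ 0.0042  0.6323  0.7747  1.1585]
 [ 0.      0.      0.      1.    ]]
can [([253.0, 219.0, 282.0, 278.0], 0.95), ([219.0, 243.0, 248.0, 298.0], 0.66), ([193.0, 297.0, 219.0, 335.0], 0.6), ([249.0, 184.0, 274.0, 212.0], 0.18)]
handle [([308.0, 116.0, 338.0, 206.0], 0.6)]
can_cabinet [([308.0, 113.0, 391.0, 207.0], 0.61)]
spool [([259.0, 287.0, 274.0, 310.0], 0.76), ([235.0, 243.0, 242.0, 251.0], 0.53)]
rack [([310.0, 117.0, 340.0, 206.0], 0.92)]
top dict_keys(['mtx', 'extrinsics']) [[435.61     0.     274.4484]
 [  0.     435.61   215.9347]
 [  0.       0.       1.    ]] [[-0.2398  0.7807 -0.577   0.0268]
 [-0.9708 -0.1917  0.1442  0.1038]
 [ 0.0019  0.5948  0.8039  0.9663]
 [ 0.      0.      0.      1.    ]]
can [([272.0, 235.0, 305.0, 297.0], 0.67), ([374.0, 261.0, 403.0, 306.0], 0.65), ([317.0, 251.0, 359.0, 309.0], 0.56)]
handle [([135.0, 173.0, 221.0, 252.0], 0.82), ([119.0, 139.0, 222.0, 249.0], 0.47), ([186.0, 266.0, 219.0, 298.0], 0.25)]
can_cabinet [([121.0, 140.0, 221.0, 248.0], 0.94), ([135.0, 177.0, 219.0, 250.0], 0.69)]
spool [([326.0, 248.0, 339.0, 258.0], 0.41)]
rack [([135.0, 176.0, 220.0, 248.0], 0.9)]
0.1734 ['PlanningError', 'tip_reach']
{'t': 0.6, 'joints': array([ 1.2412,  0.116 ,  1.4416, -0.    ,  1.584 , -0.0378]), 'joint_vel': array([-0.001 ,  0.0008, -0.0009,  0.0009, -0.0022, -0.0003]), 'effort': array([ -0.0014, -73.1393, -63.2425,  -0.0002,   0.001 ,  -0.    ]), 'eef_pos': array([0.1942, 0.6465, 0.4047]), 'ee_rot': array([[-0.9577,  0.2877,  0.    ],
       [ 0.2877,  0.9577,  0.    ],
       [-0.    ,  0.    , -1.    ]]), 'ft_force': array([ 0.0818, -0.7561,  0.5709]), 'wrist_torque': array([ 0.025 , -0.0674, -0.0194]), 'opening': 0.08542638223436456}
```

View pics/side0.png

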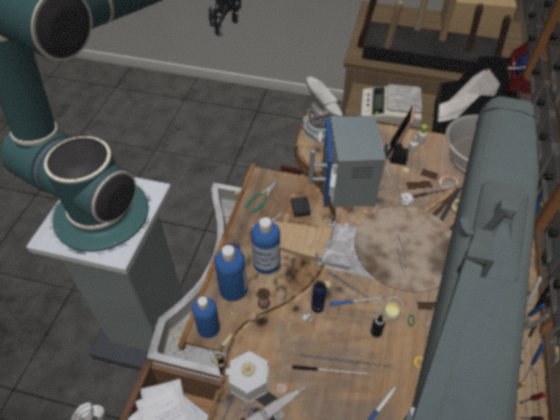

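View pics/top0.png

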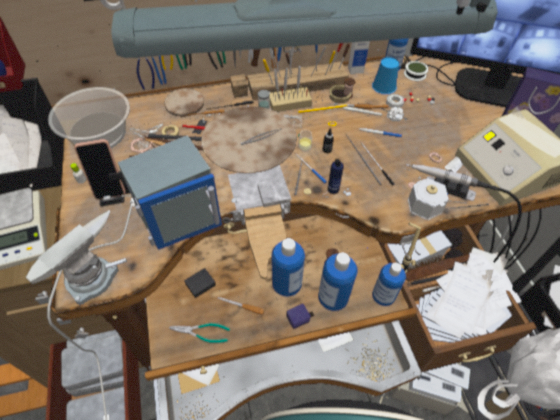

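Run:
```python
from h import *
np.set_printoptions(precision=4,suppress=True)
s=cv2.imread('pics/side0.png');t=cv2.imread('pics/top0.png')
a=cv2.resize(s[100:220,280:420],None,fx=4,fy=4,interpolation=2);cv2.imwrite('pics/s_cab.png',a)
a=cv2.resize(t[130:260,110:250],None,fx=4,fy=4,interpolation=2);cv2.imwrite('pics/t_cab.png',a)
a=cv2.resize(t[230:320,260:420],None,fx=3,fy=3,interpolation=2);b=cv2.resize(s[210:345,180:300],None,fx=2,fy=2,interpolation=2)
c=np.zeros((max(a.shape[0],b.shape[0]),a.shape[1]+b.shape[1],3),np.uint8);c[:a.shape[0],:a.shape[1]]=a;c[:b.shape[0],a.shape[1]:]=b
cv2.imwrite('pics/cans.png',c)
for u in((288,290),(337,306),(389,303)): print(onz('top',*u,0))
for u in((267,271),(232,297),(207,334)): print(onz('side',*u,0))
```

```text
[ 0.4932 -0.0476  0.    ]
[ 0.4243 -0.1506  0.    ]
[ 0.4018 -0.2746  0.    ]
[ 0.5186 -0.0724  0.    ]
[ 0.4518 -0.1707  0.    ]
[ 0.4237 -0.2837  0.    ]
```

View pics/s_cab.png

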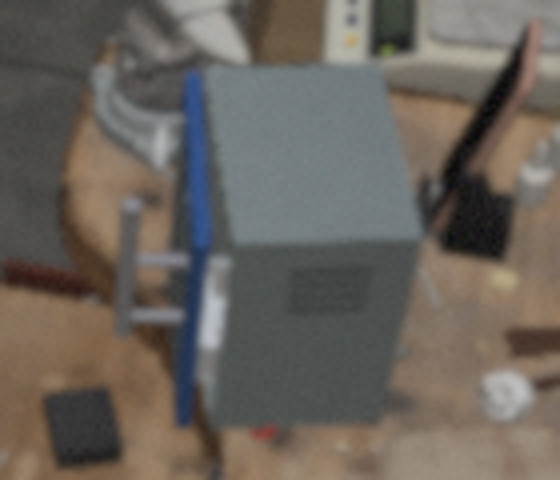

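View pics/t_cab.png

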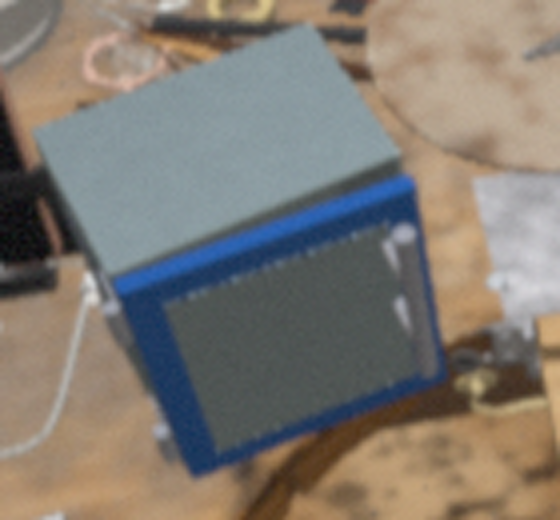

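View pics/cans.png

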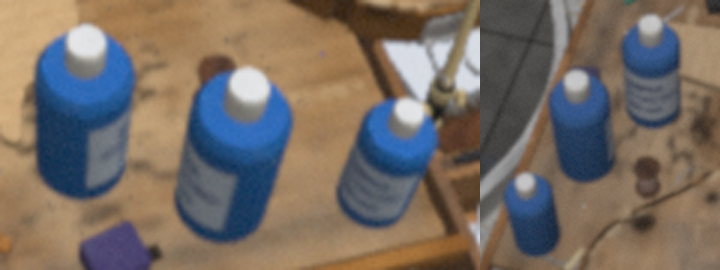

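Run:
```python
from h import *
np.set_printoptions(precision=4,suppress=True)
T=lambda x,y:(110+x/4,130+y/4); S=lambda x,y:(280+x/4,100+y/4)
print('bar top',tri('top',T(403,230),'side',S(130,203)),onz('top',*T(403,230),.31),onz('side',*S(130,203),.31))
print('door free outer',onz('top',*T(414,190),.298),onz('side',*S(197,248),.298))
print('door hinge outer',onz('top',*T(118,288),.298),onz('side',*S(187,72),.298))
print('cab front top corners',onz('top',*T(108,272),.3),onz('top',*T(400,160),.3),onz('side',*S(232,244),.3),onz('side',*S(205,66),.3))
print('cab back',onz('top',*T(36,130),.3),onz('top',*T(310,24),.3),onz('side',*S(420,240),.3),onz('side',*S(380,66),.3))
# can: trace masks
from scipy.optimize import least_squares
for box,cam,pt in(((374,261),'top',(389,283)),((193,297),'side',(206,316))):
    read_camera(cam)
    for r in trace(cam,'can'):
        if r['pixels'][pt[1],pt[0]]:
            np.save('can_'+cam,r['pixels']); print(cam,r['bbox'],r['score'])
def sil(cam,x,y,d=.057,h=.140):
    pts=[]
    for R,z0,z1 in((d/2,0,h*.77),(d/6,h*.9,h)):
        for z in(z0,z1):
            for a in np.linspace(0,6.28,40): pts.append(proj(cam,(x+R*np.cos(a),y+R*np.sin(a),z)))
    m=np.zeros((420,560),np.uint8);cv2.fillConvexPoly(m,cv2.convexHull(np.round(np.array(pts)).astype(np.int32)),1);return m>0
for cam in('top','side'):
    m=np.load('can_'+cam+'.npy');best=[]
    for x in np.arange(.38,.45,.002):
        for y in np.arange(-.30,-.25,.002):
            s=sil(cam,x,y);best.append(((s&m).sum()/(s|m).sum(),x,y))
    best.sort();print(cam,best[-4:])
for n,pt in(('top',(404,118)),):pass
print('cap',tri('top',(260+407/3,230+106/3),'side',(180+(525-480)/2,210+178/2)))
```

```text
bar top (array([0.5933, 0.0908, 0.3116]), np.float64(0.0012682744593885025)) [0.5954 0.0912 0.31  ] [0.5927 0.0917 0.31  ]
door free outer [0.6309 0.0813 0.298 ] [0.6371 0.0766 0.298 ]
door hinge outer [0.6022 0.2318 0.298 ] [0.6012 0.2303 0.298 ]
cab front top corners [0.6118 0.2355 0.3   ] [0.6512 0.0851 0.3   ] [0.6568 0.083  0.3   ] [0.6116 0.2366 0.3   ]
cab back [0.7174 0.2666 0.3   ] [0.7631 0.1176 0.3   ] [0.7644 0.114  0.3   ] [0.7206 0.2646 0.3   ]
top [373.2, 260.5, 406.0, 306.0] 0.6
side [190.8, 294.1, 220.3, 338.0] 0.97Traceback (most recent call last):
  File "<stdin>", line 26, in <module>
  File "<stdin>", line 20, in sil
  File "h.py", line 11, in proj
    c=calibration(cam);K=np.array(c['mtx']);E=np.array(c['extrinsics'])
ValueError: time passes only in moves, steps and waits
```

```bash
python3 - <<'E'
import re
s=open('h.py').read()
s=s.replace("def save","import functools\n@functools.lru_cache\ndef cal(n):\n    c=calibration(n);return {k:np.array(v) for k,v in c.items()}\ndef save",1)
a,b=s.split('def save',1);b=b.replace('calibration(cam)','cal(cam)');open('h.py','w').write(a+'def save'+b)
E
cat > canfit.py <<'E'
from h import *
np.set_printoptions(precision=4,suppress=True)
def sil(cam,x,y,d=.057,h=.140):
    P=[]
    for R,z0,z1 in((d/2,0,h*.77),(d/6,h*.9,h)):
        for z in(z0,z1):
            for a in np.linspace(0,6.28,32): P.append((x+R*np.cos(a),y+R*np.sin(a),z))
    pts=[proj(cam,p) for p in P]
    m=np.zeros((420*4,560*4),np.uint8);cv2.fillConvexPoly(m,cv2.convexHull(np.round(np.array(pts)*4+1.5).astype(np.int32)),1);return m[::4,::4]>0
if __name__=='__main__':
  for cam in('top','side'):
    m=np.load('can_'+cam+'.npy');best=[]
    for x in np.arange(.38,.45,.003):
        for y in np.arange(-.305,-.25,.003):
            s=sil(cam,x,y);best.append(((s&m).sum()/(s|m).sum(),x,y))
    best.sort();print(cam,np.array(best[-5:]))
  print('cap',tri('top',(260+407/3,230+106/3),'side',(180+(525-480)/2,210+178/2)))
E
python3 canfit.py
```

```text
top [[ 0.8927  0.431  -0.272 ]
 [ 0.9064  0.428  -0.272 ]
 [ 0.93    0.425  -0.266 ]
 [ 0.9399  0.425  -0.269 ]
 [ 0.9629  0.428  -0.269 ]]
side [[ 0.8979  0.422  -0.263 ]
 [ 0.8983  0.419  -0.266 ]
 [ 0.8997  0.425  -0.269 ]
 [ 0.9309  0.422  -0.269 ]
 [ 0.9558  0.422  -0.266 ]]
cap (array([ 0.4244, -0.2668,  0.1447]), np.float64(0.0007061464119788967))
```

Candidates for the can: the three blue cans with white caps, at top (288,266), (337,281) and (389,283), which are side (266,246), (232,272) and (206,316). The crop shows the last one is the smallest. The 57x140 mm silhouette fits it in both views at about (0.425, -0.268). The door is about 0.06 rad ajar, and the top of the bar is at (0.594, 0.0915, 0.311), which matches the given height.

I'll raise the arm, then move above the handle with the jaws across the door and partly closed.

```bash
python3 -m creep '0 0 3.5 0 0 0 0;0 0 4 0 0 0 0;0 0 4 0 0 0 0;0 0 4 0 0 0 147;2 -2.8 0 0 0 -3 147;2.6 -3.6 0 0 0 -4 147;2.6 -3.6 0 0 0 -4 147;2.6 -3.6 0 0 0 -4 147;2.6 -3.6 0 0 0 -4 147;2.6 -3.6 0 0 0 -4 147;2.6 -3.6 0 0 0 -4 147;2.6 -3.6 0 0 0 -4 147;2.6 -3.6 0 0 0 -4 147;2.6 -3.6 0 0 0 -4 147;2.6 -3.6 0 0 0 -4 147;2.6 -3.6 0 0 0 -4 147;2.6 -3.6 0 0 0 -4 147;2.6 -3.6 0 0 0 -4 147;2.6 -3.6 0 0 0 -4 147;1.6 -2.3 0 0 0 -2.4 147' 20
python3 - <<'E'
from h import *
o=telemetry.get_obs();print(o['t'],o['joints'],o['eef_pos'],o['ee_rot'][:,1],o['opening'],o['ft_force'])
im=read_camera('side');save('s1',im)
E
```

```text
t: 2.8
eef_pos: [0.5955, 0.089, 0.5594]
ee_rot: [[-0.202, 0.979, -0.0], [0.979, 0.202, -0.0], [-0.0, -0.0, -1.0]]
ft_force: [-0.3, 0.3, -0.4]
opening: 0.0362
2.8 [ 1.06045066e-01 -4.15142517e-02  1.35552235e+00 -3.13880759e-04
  1.82781770e+00 -9.70442892e-02] [0.5954542  0.0889913  0.55941393] [ 9.79464198e-01  2.01617994e-01 -2.61449214e-04] 0.0361843846908545 [-0.31496229  0.25542677 -0.4319975 ]
```

View pics/s1.png

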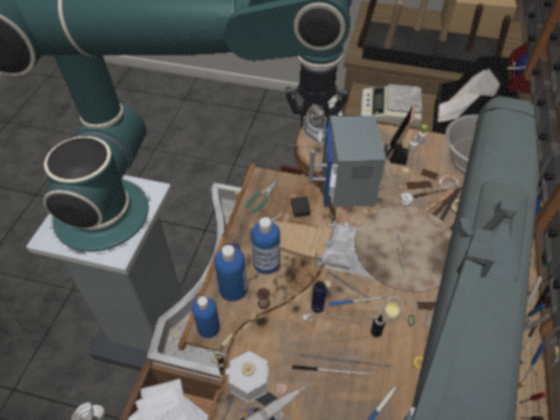

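```bash
python3 -m creep '-0.15 0.25 -2 0 0 0 147;0 0 -2.5 0 0 0 147;0 0 -1.9 0 0 0 147;0 0 0 0 0 0 147'
python3 - <<'E'
from h import *
for c,(a,b,e,f) in(('side',(90,200,270,390)),('top',(130,250,130,270))):
    im=read_camera(c);save(c[0]+'2',cv2.resize(im[a:b,e:f],None,fx=5,fy=5,interpolation=2))
E
```

```text
t: 3.25
eef_pos: [0.5927, 0.094, 0.493]
ee_rot: [[-0.206, 0.979, -0.004], [0.979, 0.206, -0.0], [0.0, -0.004, -1.0]]
ft_force: [-0.5, 0.2, 0.4]
opening: 0.0365
```

View pics/s2.png

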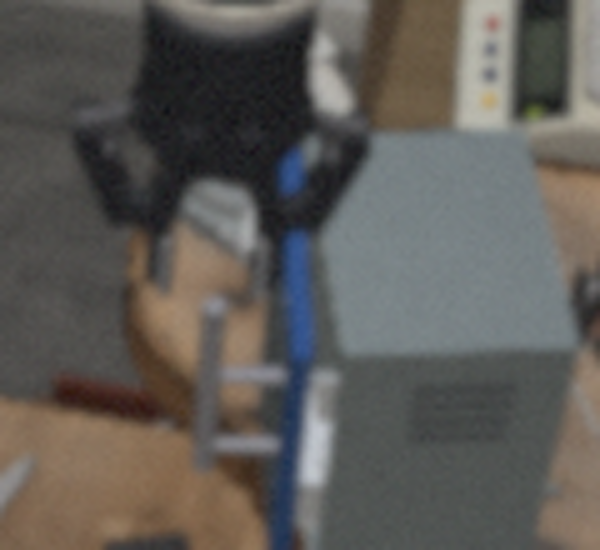

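View pics/t2.png

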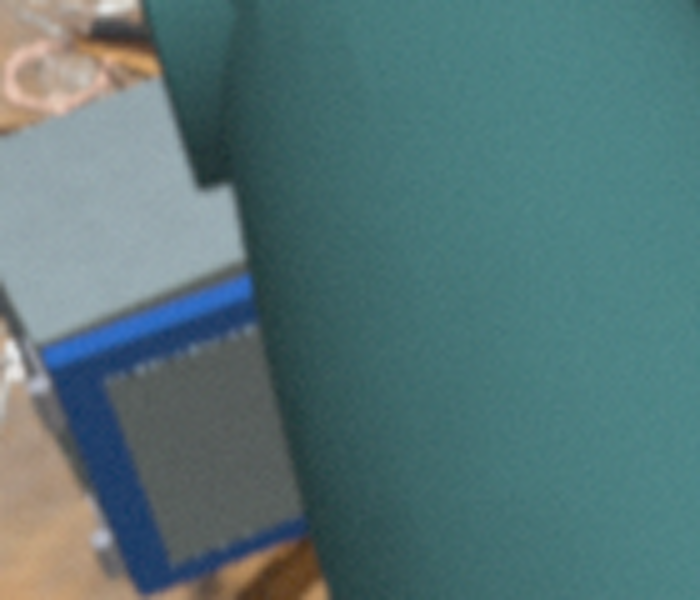

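```bash
python3 -m creep '0.1 -0.2 -2 0 0 0 147;0 0 -2 0 0 0 147;0 0 0 0 0 0 147;0 0 0 0 0 0 230;0 0 0 0 0 0 230;0 0 0 0 0 0 230;0 0 0 0 0 0 230;0 0 0 0 0 0 230' 20
python3 - <<'E'
from h import *
for c,(a,b,e,f) in(('side',(90,200,270,390)),):
    im=read_camera(c);save(c[0]+'3',cv2.resize(im[a:b,e:f],None,fx=5,fy=5,interpolation=2))
E
```

```text
t: 4.15
eef_pos: [0.5936, 0.092, 0.4577]
ee_rot: [[-0.206, 0.979, 0.003], [0.979, 0.206, 0.0], [-0.0, 0.003, -1.0]]
ft_force: [0.5, 0.6, 6.7]
opening: 0.0113
```

View pics/s3.png

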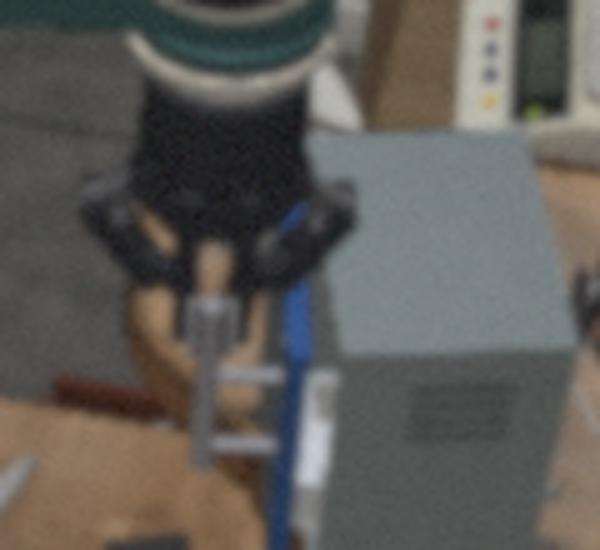

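```bash
cat > arc.py <<'E'
import numpy as np,sys
def arc(hx,hy,px,py,tot,n):
    r=np.array([px-hx,py-hy]);out=[];p=np.array([px,py])
    c=np.zeros(2)
    for k in range(1,n+1):
        a=np.radians(tot*k/n);q=np.array([hx,hy])+[[np.cos(a),-np.sin(a)],[np.sin(a),np.cos(a)]]@r
        d=np.round((q-p)*100-c,2);c+=d
        out.append(f"{d[0]} {d[1]} 0 0 0 {round(tot/n,2)} N")
    print(';'.join(out),'end',q)
if __name__=='__main__': 
    a=list(map(float,sys.argv[1:]));arc(*a[:5],int(a[5]))
E
python3 arc.py .608 .2355 .594 .0918 -86 20
```

```text
-1.07 0.15 0 0 0 -4.3 N;-1.06 0.22 0 0 0 -4.3 N;-1.04 0.31 0 0 0 -4.3 N;-1.02 0.38 0 0 0 -4.3 N;-0.98 0.45 0 0 0 -4.3 N;-0.94 0.53 0 0 0 -4.3 N;-0.91 0.6 0 0 0 -4.3 N;-0.85 0.66 0 0 0 -4.3 N;-0.81 0.73 0 0 0 -4.3 N;-0.74 0.79 0 0 0 -4.3 N;-0.69 0.83 0 0 0 -4.3 N;-0.62 0.89 0 0 0 -4.3 N;-0.55 0.93 0 0 0 -4.3 N;-0.49 0.97 0 0 0 -4.3 N;-0.4 1.01 0 0 0 -4.3 N;-0.33 1.03 0 0 0 -4.3 N;-0.26 1.05 0 0 0 -4.3 N;-0.17 1.07 0 0 0 -4.3 N;-0.09 1.08 0 0 0 -4.3 N;-0.01 1.08 0 0 0 -4.3 N end [0.46367346 0.23944189]
```

Bar gripped (11 mm opening). First part of the arc:

```bash
python3 -m creep '-1.07 0.15 0 0 0 -4.3 230;-1.06 0.22 0 0 0 -4.3 230;-1.04 0.31 0 0 0 -4.3 230;-1.02 0.38 0 0 0 -4.3 230;-0.98 0.45 0 0 0 -4.3 230;0 0 0 0 0 0 230'
```

```text
t: 4.8
eef_pos: [0.5412, 0.1081, 0.4578]
ee_rot: [[0.168, 0.986, 0.004], [0.986, -0.168, 0.003], [0.003, 0.003, -1.0]]
ft_force: [4.2, 9.0, 4.6]
opening: 0.0113
```

```bash
python3 -m creep '-0.9 0.7 0 0 0 -4.3 230;-0.89 0.7 0 0 0 -4.3 230;-0.85 0.66 0 0 0 -4.3 230;-0.81 0.73 0 0 0 -4.3 230;-0.74 0.79 0 0 0 -4.3 230;-0.69 0.83 0 0 0 -4.3 230;0 0 0 0 0 0 230'
```

```text
t: 5.5
eef_pos: [0.4923, 0.1517, 0.4577]
ee_rot: [[0.581, 0.814, 0.002], [0.814, -0.581, 0.0], [0.001, 0.001, -1.0]]
ft_force: [-5.0, -4.1, 8.3]
opening: 0.0107
```

```bash
python3 -m creep '-0.65 0.86 0 0 0 -4.3 230;-0.58 0.9 0 0 0 -4.3 230;-0.52 0.95 0 0 0 -4.3 230;-0.44 0.98 0 0 0 -4.3 230;-0.37 1 0 0 0 -4.3 230;-0.3 1.03 0 0 0 -4.3 230;-0.22 1.05 0 0 0 -4.3 230;-0.13 1.07 0 0 0 -4.3 230;-0.05 1.08 0 0 0 -4.3 230;0 0 0 0 0 0 230'
python3 - <<'E'
from h import *
for c in('side','top'):
    im=read_camera(c);save(c[0]+'4',im)
E
```

```text
t: 6.5
eef_pos: [0.4616, 0.241, 0.4576]
ee_rot: [[0.963, 0.271, 0.007], [0.271, -0.963, 0.001], [0.008, 0.001, -1.0]]
ft_force: [22.9, 0.2, 3.1]
opening: 0.0109
```

View pics/s4.png

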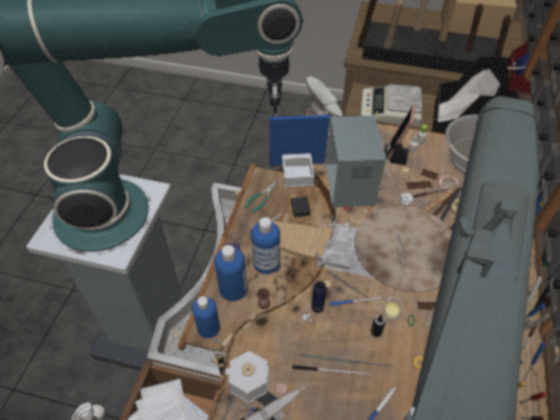

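View pics/t4.png

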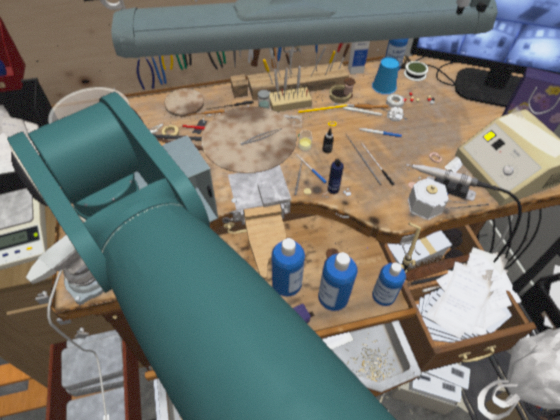

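The door is open and the rack faces the cans. I'll release the bar and lift straight up.

```bash
python3 -m creep '0.2 0 0 0 0 0 147;0 0 0 0 0 0 147;0 0 0 0 0 0 147;0 0 1 0 0 0 147;0 0 3 0 0 0 147;0 0 4 0 0 0 147;0 0 4 0 0 0 147;-1 -4 0 0 0 0 0;-1 -4 0 0 0 0 0;-1 -4 0 0 0 0 0;-1 -4.5 0 0 0 0 0;-1 -4.5 0 0 0 0 0;0 -4.5 0 0 0 0 0;0 -4.5 0 0 0 0 0;0 0 0 0 0 0 0'
python3 - <<'E'
from h import *
print(telemetry.get_obs()['joints'])
for c in('side','top'):
    im=read_camera(c);save(c[0]+'5',im)
    r=trace(c,'rack');print([(q['bbox'],q['score']) for q in r])
    a=(110,210,250,390) if c=='side' else (130,260,100,260)
    save(c[0]+'5z',cv2.resize(im[a[0]:a[1],a[2]:a[3]],None,fx=5,fy=5,interpolation=2)[:600])
E
```

```text
t: 8.1
eef_pos: [0.4119, -0.0635, 0.5764]
ee_rot: [[0.963, 0.268, 0.0], [0.268, -0.963, -0.001], [0.0, 0.001, -1.0]]
ft_force: [1.0, 0.5, 0.6]
opening: 0.0855
[-2.14075261e-01 -4.36177605e-01  1.65340843e+00 -8.99227873e-04
  1.92387214e+00  1.08503197e+00]
[([270.5, 100.8, 331.9, 185.8], 0.81)]
[([132.2, 201.9, 211.0, 303.3], 0.76)]
```

View pics/s5z.png

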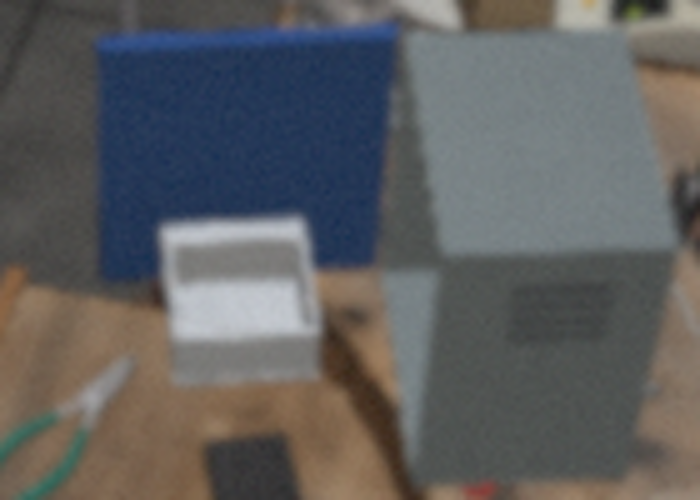

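View pics/t5.png

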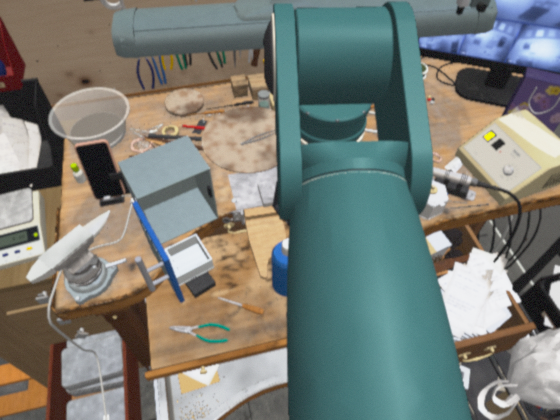

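Run:
```python
from h import *
im=cv2.imread('pics/t5.png');cv2.imwrite('pics/t5y.png',cv2.resize(im[190:310,125:225],None,fx=5,fy=5,interpolation=2))
```

```text
(no output)
```

View pics/t5y.png

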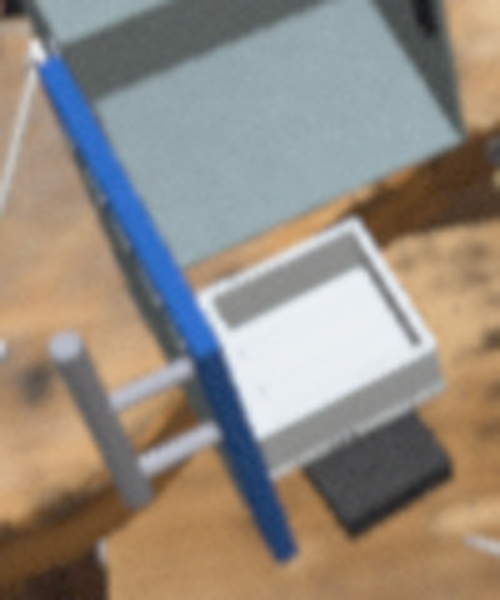

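Run:
```python
from h import *
np.set_printoptions(precision=4,suppress=True)
T=lambda x,y:(125+x/5,190+y/5); S=lambda x,y:(250+x/5,110+y/5)
A=[onz('top',*T(*p),.17) for p in((200,298),(360,219),(440,346),(262,436))]
B=[onz('side',*S(*p),.17) for p in((307,216),(321,334),(170,345),(159,226))]
print(np.array(A),np.mean(A,0));print(np.array(B),np.mean(B,0))
print('door top free outer/inner', onz('top',*T(190,355),.298),onz('top',*T(215,345),.298),onz('top',*T(38,62),.298),onz('top',*T(60,50),.298))
print('side', onz('side',*S(98,38),.298),onz('side',*S(398,26),.298))
print('bar',tri('top',T(66,345),'side',S(127,12)),onz('top',*T(66,345),.31))
for c in[A,B]:
    c=np.array(c); v=(c[2]-c[1]+c[3]-c[0]);print(np.degrees(np.arctan2(v[1],v[0])),[np.linalg.norm(c[i]-c[i-1]) for i in range(4)])
```

```text
[[0.5671 0.2111 0.17  ]
 [0.5915 0.1387 0.17  ]
 [0.5187 0.1147 0.17  ]
 [0.4937 0.1926 0.17  ]] [0.5427 0.1643 0.17  ]
[[0.5685 0.2241 0.17  ]
 [0.5943 0.139  0.17  ]
 [0.5185 0.1115 0.17  ]
 [0.4911 0.1962 0.17  ]] [0.5431 0.1677 0.17  ]
door top free outer/inner [0.4571 0.1995 0.298 ] [0.4592 0.1905 0.298 ] [0.6044 0.2449 0.298 ] [0.6084 0.2362 0.298 ]
side [0.4587 0.1953 0.298 ] [0.6062 0.2429 0.298 ]
bar (array([0.4691, 0.2376, 0.2903]), np.float64(0.016435188602892805)) [0.4638 0.2394 0.31  ]
-163.813703597923 [np.float64(0.07565480028201413), np.float64(0.07641410354436999), np.float64(0.07660757368251848), np.float64(0.08187255663320735)]
-160.1027075274232 [np.float64(0.08224536361372675), np.float64(0.0889497553664107), np.float64(0.0805996306775295), np.float64(0.08911257043960334)]
```

```bash
python3 - <<'E'
from h import *
np.set_printoptions(precision=4,suppress=True)
t=cv2.imread('pics/top0.png');s=cv2.imread('pics/side0.png')
a=cv2.resize(t[180:320,360:460],None,fx=4,fy=4);b=cv2.resize(s[280:420,160:260],None,fx=4,fy=4)
cv2.imwrite('pics/brass.png',np.hstack([a,b]))
E
python3 -m creep '0.3 -2 0 0 0 7.6 0;0.3 -2 0 0 0 7.6 0;0.3 -2 0 0 0 7.6 0;0.3 -2 0 0 0 7.6 0;0.3 -2 0 0 0 7.6 0;0.3 -2 0 0 0 7.6 0;0.3 -2 0 0 0 7.6 0;0.3 -2 0 0 0 7.6 0;0.3 -2 0 0 0 7.6 0;0.3 -2 0 0 0 7.6 0;0.3 -2 0 0 0 7.6 0;0.3 -2 0 0 0 7.6 0;0.3 -2 0 6.37 1.95 0 0;0.3 -2 0 6.37 1.95 0 0;0.2 -2.4 0 6.37 1.95 0 0;0 0 0 0 0 0 0'
```

```text
t: 9.9
eef_pos: [0.4582, -0.3648, 0.574]
ee_rot: [[-0.276, 0.956, -0.103], [0.896, 0.294, 0.331], [0.347, -0.001, -0.938]]
ft_force: [0.9, 0.2, -0.4]
opening: 0.0854
```

View pics/brass.png

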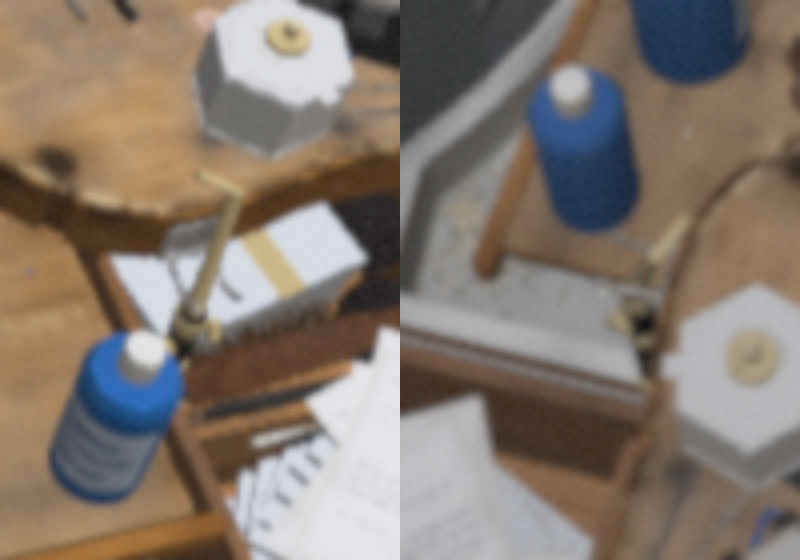

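Run:
```python
from h import *
np.set_printoptions(precision=4,suppress=True)
T=lambda x,y:(360+x/4,180+y/4);S=lambda x,y:(160+(x-400)/4,280+y/4)
print(tri('top',T(235,190),'side',S(687,218)),tri('top',T(200,175),'side',S(687,218)))
print(tri('top',T(193,300),'side',S(655,258)),tri('top',T(190,325),'side',S(645,325)))
im=read_camera('side');save('s6',im)
```

```text
(array([ 0.5081, -0.3454,  0.1561]), np.float64(0.02295738366531595)) (array([ 0.5153, -0.3376,  0.1537]), np.float64(0.002409238428521703))
(array([ 0.4836, -0.3347,  0.0745]), np.float64(0.014059740572377093)) (array([ 0.4854, -0.352 ,  0.0283]), np.float64(0.0012034610916360467))
```

View pics/s6.png

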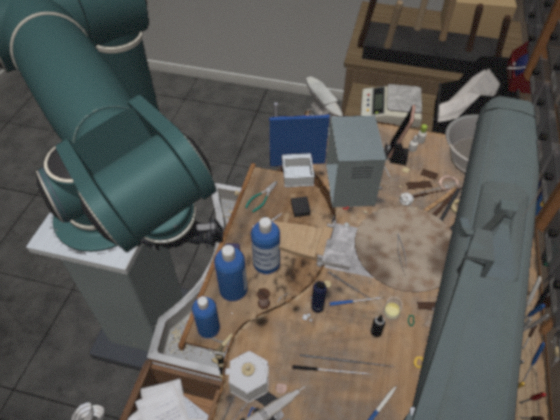

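The brass torch, top at about (0.51, -0.34, 0.155), stands near the approach. I'll yaw the tool 30° away from it and go to the pre-grasp pose.

```bash
python3 -m creep '-0.94 -0.1 -3.2 0 0 -7.5 0;-0.94 -0.1 -3.2 0 0 -7.5 0;-0.94 -0.1 -3.2 0 0 -7.5 0;-0.94 -0.1 -3.3 0 0 -7.5 0;-0.94 -0.1 -3.3 0 0 0 0;-0.94 -0.1 -3.3 0 0 0 0;0 0 0 0 0 0 0;0 0 0 0 0 0 0'
python3 - <<'E'
from h import *
print(telemetry.get_obs()['joints'])
for c in ('side','top'):
    im=read_camera(c);save(c[0]+'7',im)
    if c=='side': save('s7z',cv2.resize(im[220:370,140:300],None,fx=4,fy=4,interpolation=2))
E
```

```text
t: 10.75
eef_pos: [0.4008, -0.3686, 0.3822]
ee_rot: [[0.208, 0.975, 0.077], [0.917, -0.222, 0.331], [0.34, 0.002, -0.94]]
ft_force: [-0.1, 0.3, 0.9]
opening: 0.0851
[-0.84960931 -0.11477219  1.71995955  0.28442864  1.73695646 -0.60680991]
```

View pics/s7z.png

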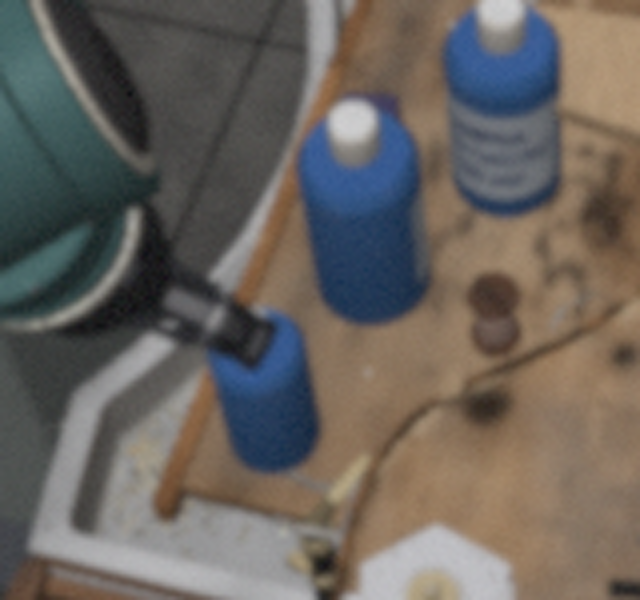

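View pics/t7.png

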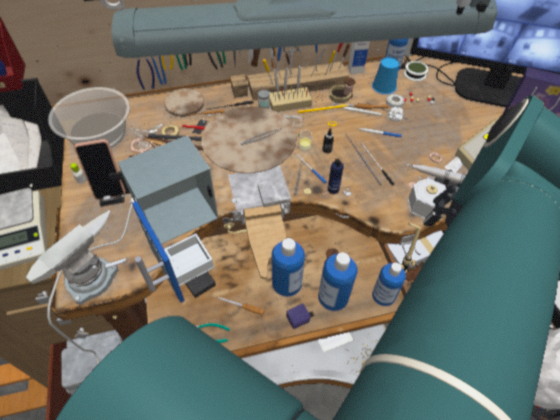

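```bash
python3 -m creep '0.31 1.23 -3.6 0 0 0 0;0.31 1.23 -3.6 0 0 0 0;0.31 1.23 -3.6 0 0 0 0;0.15 0.62 -1.8 0 0 0 0;0.15 0.62 -1.8 0 0 0 0;0 0 0 0 0 0 0;0 0 0 0 0 0 0'
python3 - <<'E'
from h import *
for c in ('side','top'):
    im=read_camera(c);save(c[0]+'8',im)
    if c=='side': save('s8z',cv2.resize(im[220:370,140:300],None,fx=4,fy=4,interpolation=2))
    else: save('t8z',cv2.resize(im[220:340,320:460],None,fx=5,fy=5,interpolation=2))
E
```

```text
t: 11.55
eef_pos: [0.4132, -0.3206, 0.2384]
ee_rot: [[0.209, 0.975, 0.078], [0.917, -0.223, 0.332], [0.341, 0.002, -0.94]]
ft_force: [0.6, -0.2, 0.4]
opening: 0.0851
```

View pics/s8z.png

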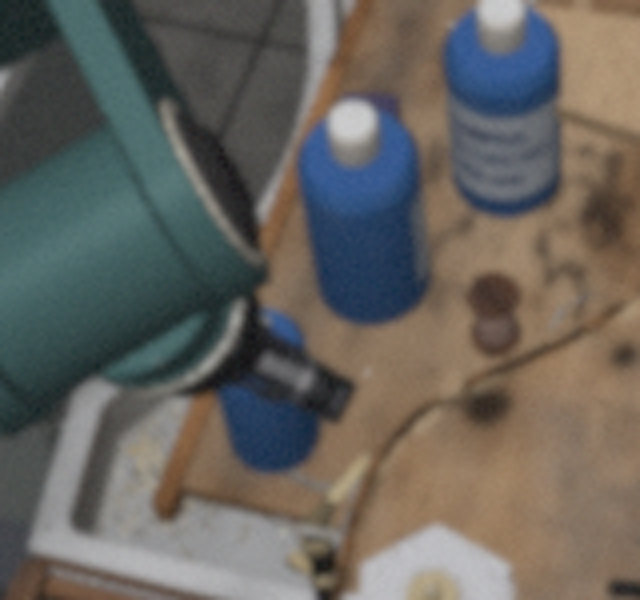

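View pics/t8z.png

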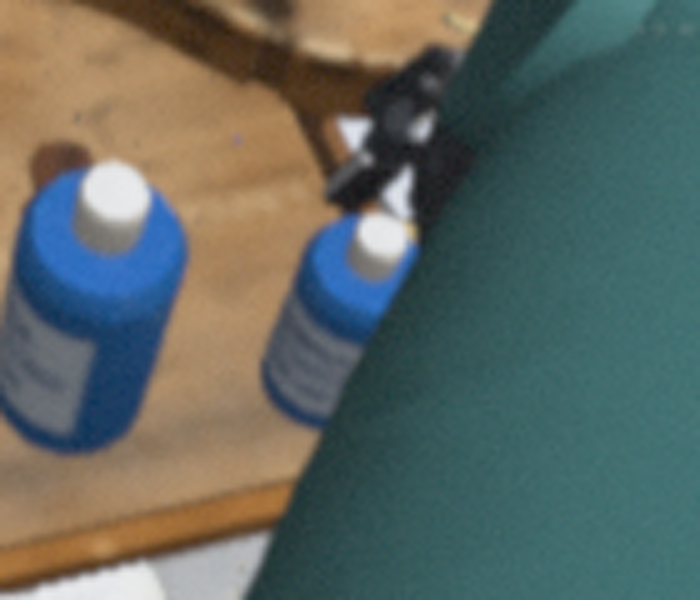

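```bash
python3 - <<'E'
from h import *
o=telemetry.get_obs();R=o['ee_rot'];p=o['eef_pos']
print(proj('side',p+.16*R[:,2]+.05*R[:,1]),proj('top',p+.16*R[:,2]+.05*R[:,1]))
E
python3 -m creep '0 0 0 0 0 0 90;0 0 0 0 0 0 90;0 0 0 0 0 0 90;0 0 0 0 0 0 130;0 0 0 0 0 0 130;0 0 0 0 0 0 130' 40
python3 - <<'E'
from h import *
print(telemetry.get_obs()['wrist_torque'])
for c in ('side','top'):
    im=read_camera(c)
    if c=='side': save('s9z',cv2.resize(im[220:370,140:300],None,fx=4,fy=4,interpolation=2))
    else: save('t9z',cv2.resize(im[220:340,320:460],None,fx=5,fy=5,interpolation=2))
E
```

```text
[224.15466559 320.25266806] [386.6652686  258.45434142]
t: 12.25
eef_pos: [0.4126, -0.3206, 0.2377]
ee_rot: [[0.21, 0.975, 0.078], [0.916, -0.224, 0.332], [0.341, 0.001, -0.94]]
ft_force: [-1.1, -1.4, 6.5]
opening: 0.0559
[0.07548544 0.40844279 0.12837863]
```

View pics/s9z.png

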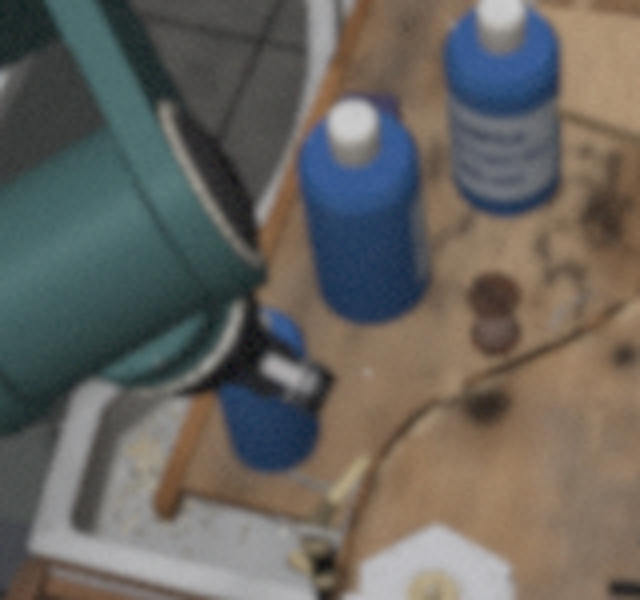

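View pics/t9z.png

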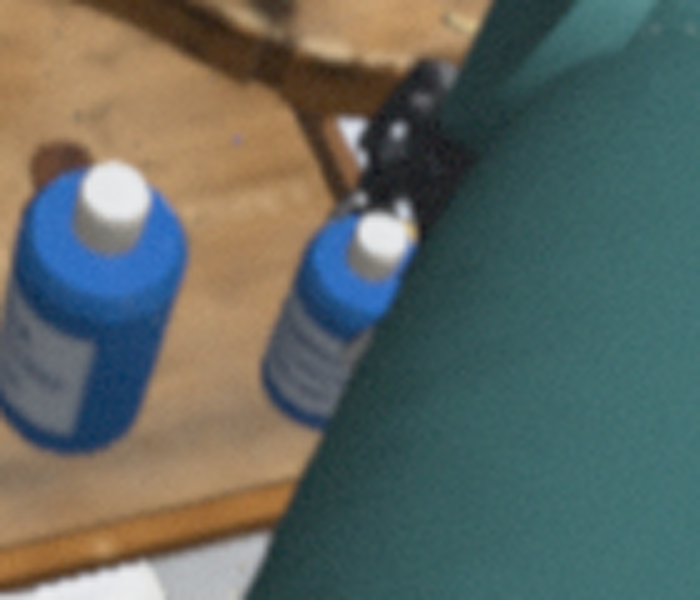

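```bash
python3 -m creep '0 0 1 0 0 0 130;0 0 2 0 0 0 130;0 0 3 0 0 0 130;0 0 3 0 0 0 130;0 0 3 0 0 0 130;0 0 3 0 0 0 130;0 0 3 0 0 0 130;0 0 3 0 0 0 130;0 0 3 0 0 0 130;0 0 3 0 0 0 130;0 0 0 0 0 0 130'
python3 - <<'E'
from h import *
im=read_camera('side');save('s10',im)
E
```

```text
t: 13.45
eef_pos: [0.412, -0.3199, 0.5115]
ee_rot: [[0.209, 0.975, 0.081], [0.917, -0.224, 0.329], [0.339, 0.005, -0.941]]
ft_force: [0.5, 0.4, -1.7]
opening: 0.0557
```

View pics/s10.png

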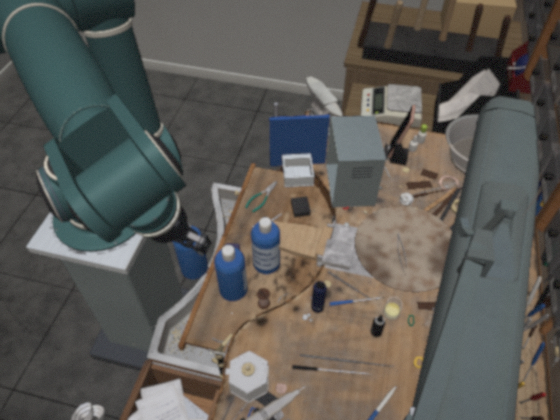

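```bash
python3 -m creep '0.8 2 0 0 0 5 130;1.2 3.5 0 0 0 5 130;1.2 3.5 0 0 0 5 130;1.2 3.5 0 0 0 5 130;1.2 3.5 0 0 0 5 130;1.2 3.5 0 0 0 5 130;1.2 3.5 0 0 0 0 130;1.2 3.5 0 0 0 0 130;1.2 3.5 0 0 0 0 130;1.2 3.5 0 0 0 0 130;1.2 3.5 0 0 0 0 130;1.2 3.5 0 0 0 0 130;0.7 2.4 0 0 0 0 130;0 0 0 0 0 0 130;0 0 0 0 0 0 130'
python3 - <<'E'
from h import *
print(telemetry.get_obs()['joints'])
for c in('side','top'):
    im=read_camera(c);save(c[0]+'11',im)
    if c=='side': save('s11z',cv2.resize(im[60:210,230:390],None,fx=4,fy=4,interpolation=2))
E
```

```text
t: 15.0
eef_pos: [0.5595, 0.1089, 0.5056]
ee_rot: [[-0.276, 0.956, -0.102], [0.898, 0.295, 0.326], [0.342, -0.001, -0.94]]
ft_force: [0.5, -0.6, -1.6]
opening: 0.0557
[ 0.07927144 -0.10922009  1.51704228  0.34930733  1.80011913 -0.15070279]
```

View pics/s11z.png

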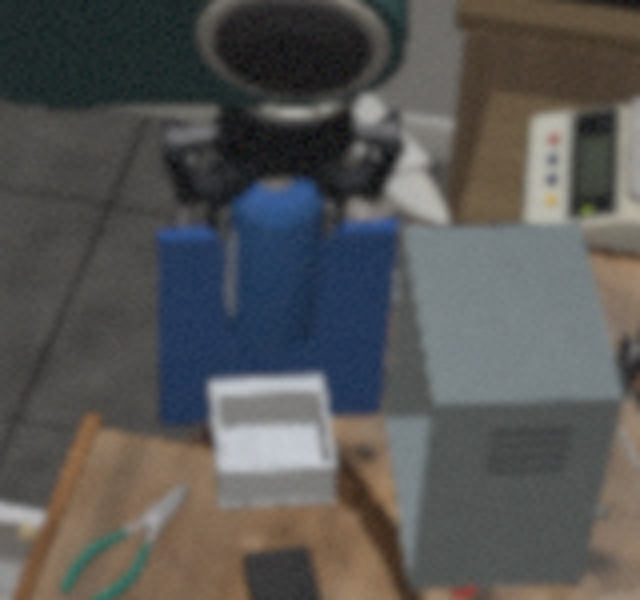

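View pics/t11.png

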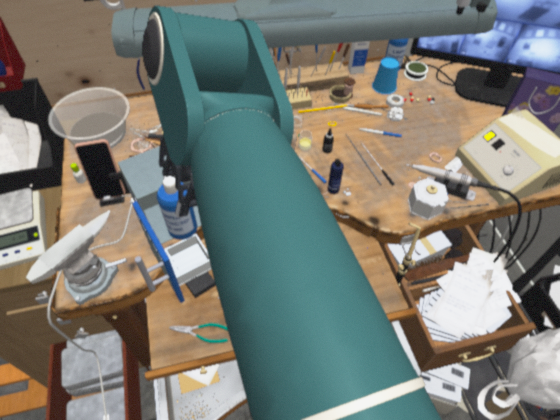

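```bash
python3 -m creep '0 0.3 -2 0 0 0 130;0 0.2 -2 0 0 0 130;0 0 -2 0 0 0 130;0 0 -2 0 0 0 130;0 0 -1 0 0 0 130;0 0 0 0 0 0 130;0 0 0 0 0 0 130'
python3 - <<'E'
from h import *
o=telemetry.get_obs();print(o['eef_pos']+.155*o['ee_rot'][:,2])
for c in('side','top'):
    im=read_camera(c);save(c[0]+'12',im)
    if c=='side': save('s12z',cv2.resize(im[110:200,250:370],None,fx=6,fy=6,interpolation=2))
    else: save('t12z',cv2.resize(im[160:310,110:250],None,fx=4,fy=4,interpolation=2))
E
```

```text
t: 15.8
eef_pos: [0.5595, 0.1133, 0.4176]
ee_rot: [[-0.276, 0.956, -0.099], [0.898, 0.293, 0.327], [0.342, 0.001, -0.94]]
ft_force: [0.4, -0.0, -1.9]
opening: 0.0558
[0.54413529 0.1639766  0.2719505 ]
```

View pics/s12z.png

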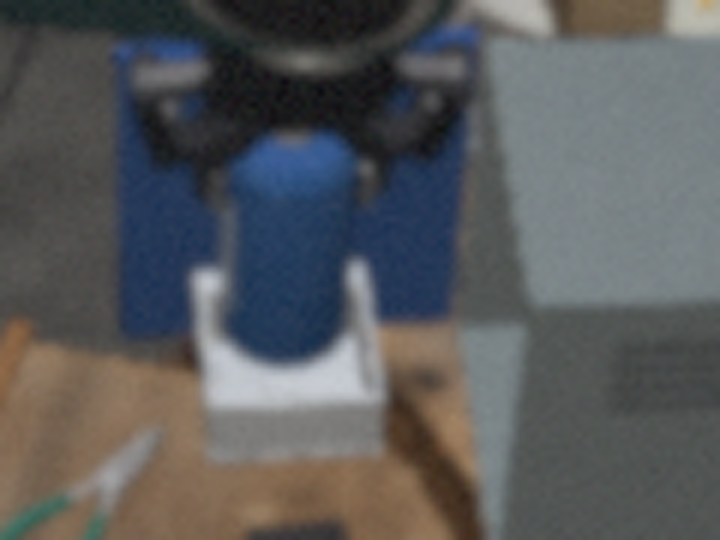

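View pics/t12z.png

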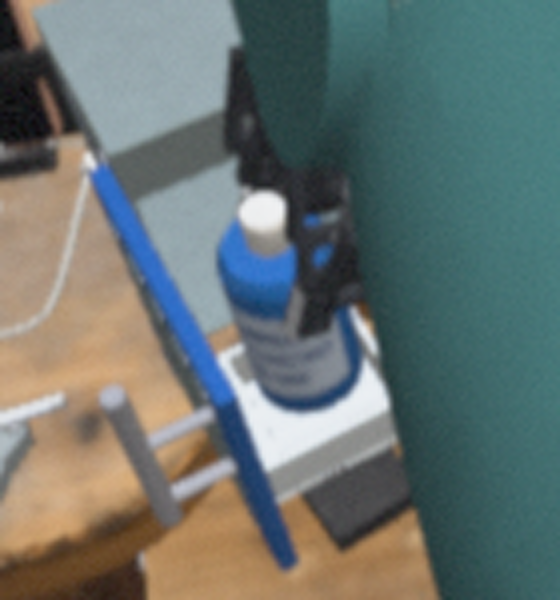

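Run:
```python
from h import *
u=np.array([-.956,-.292,0]);n=np.array([.292,-.956,0])
for c,(a,b,e,f,k) in(('side',(110,200,250,370,6)),('top',(160,310,110,250,4))):
    im=cv2.imread(f'pics/{c[0]}12.png');z=cv2.resize(im[a:b,e:f],None,fx=k,fy=k,interpolation=2)
    def dr(P,col):
        q=np.array([proj(c,p) for p in P]);q=((q-[e,a]+.5)*k).astype(np.int32);cv2.polylines(z,[q],True,col,1)
    C=np.array([.5441,.164,.180]);dr([C+.0285*np.array([np.cos(t),np.sin(t),0]) for t in np.linspace(0,6.28,40)],(0,255,0))
    R=np.array([.544,.1655,.17])
    dr([R+s*.039*u+t*.038*n for s,t in((1,1),(1,-1),(-1,-1),(-1,1))],(0,0,255))
    dr([R+s*.035*u+t*.034*n for s,t in((1,1),(1,-1),(-1,-1),(-1,1))],(0,255,255))
    cv2.imwrite(f'pics/{c[0]}12o.png',z)
```

```text
(no output)
```

View pics/s12o.png

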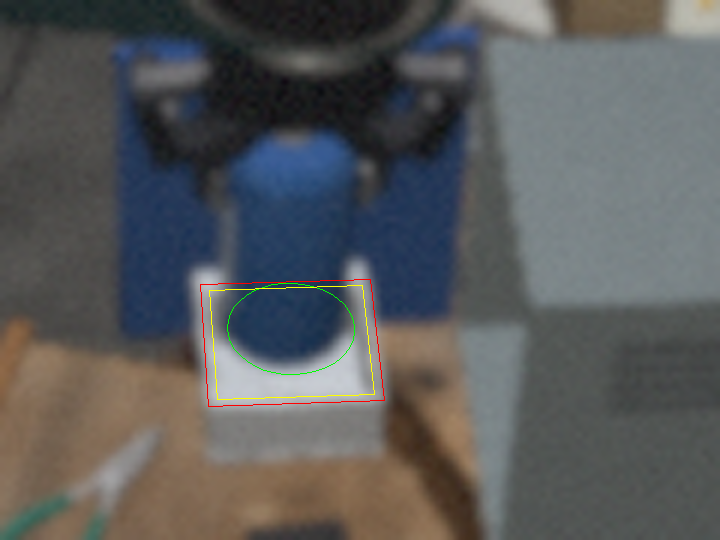

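View pics/t12o.png

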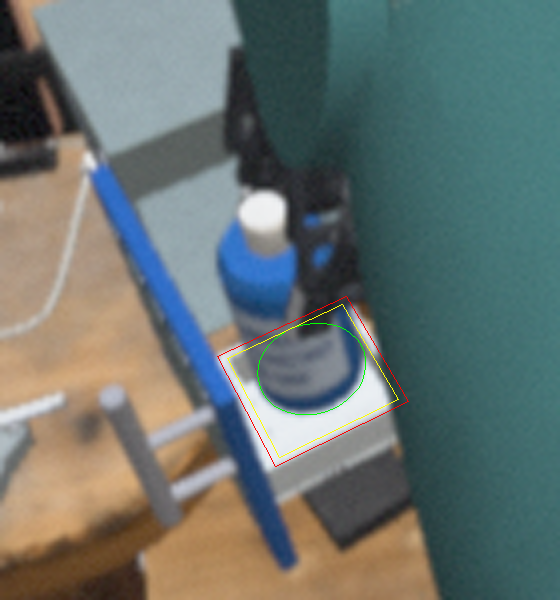

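```bash
python3 -m creep '0 0 -0.7 0 0 0 130;0 0 -0.7 0 0 0 130;0 0 -0.7 0 0 0 130;0 0 0 0 0 0 130'
python3 - <<'E'
from h import *
for c in('side','top'):
    im=read_camera(c);save(c[0]+'13',im)
    if c=='side': save('s13z',cv2.resize(im[110:200,250:370],None,fx=6,fy=6,interpolation=2))
    else: save('t13z',cv2.resize(im[160:310,110:250],None,fx=4,fy=4,interpolation=2))
E
```

```text
t: 16.3
eef_pos: [0.5594, 0.1137, 0.3942]
ee_rot: [[-0.276, 0.956, -0.102], [0.898, 0.294, 0.327], [0.342, -0.002, -0.94]]
ft_force: [0.3, -0.1, -2.0]
opening: 0.0553
```

View pics/s13z.png

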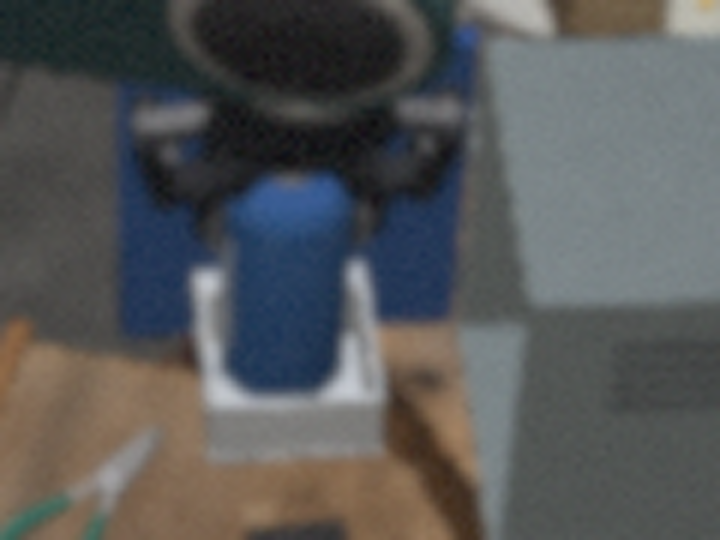

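View pics/t13z.png

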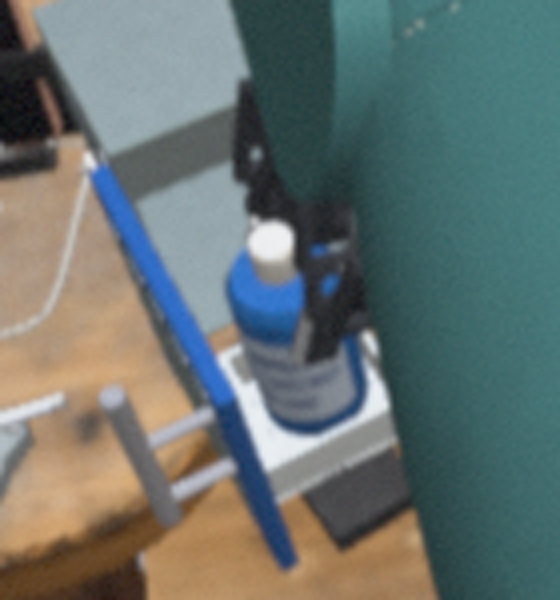

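```bash
python3 -m creep '0.2 0.05 -0.5 0 0 0 130;0 0 -0.5 0 0 0 130;0 0 -0.5 0 0 0 130;0 0 -0.3 0 0 0 130;0 0 0 0 0 0 130'
```

```text
t: 16.9
eef_pos: [0.5614, 0.1142, 0.3771]
ee_rot: [[-0.276, 0.956, -0.101], [0.898, 0.294, 0.327], [0.342, -0.0, -0.94]]
ft_force: [-0.4, 0.5, -1.8]
opening: 0.0556
```

```bash
python3 -m creep '0 0 -0.2 0 0 0 130;0 0 -0.1 0 0 0 130;0 0 0 0 0 0 130'
```

```text
t: 17.2
eef_pos: [0.5615, 0.1142, 0.3746]
ee_rot: [[-0.276, 0.956, -0.1], [0.898, 0.294, 0.327], [0.342, 0.0, -0.94]]
ft_force: [-0.1, 0.3, -2.3]
opening: 0.0557
```

```bash
python3 -m creep '0 0 -0.15 0 0 0 130;0 0 -0.15 0 0 0 130;0 0 0 0 0 0 130'
```

```text
t: 17.5
eef_pos: [0.5614, 0.1142, 0.3736]
ee_rot: [[-0.277, 0.956, -0.099], [0.898, 0.294, 0.327], [0.342, 0.002, -0.94]]
ft_force: [-3.4, -2.2, 13.2]
opening: 0.0557
```

```bash
python3 -m creep '0 0 0.15 0 0 0 80;0 0 0 0 0 0 70;0 0 0 0 0 0 30;0 0 0 0 0 0 0;0 0 0 0 0 0 0;0 0 0 0 0 0 0'
python3 - <<'E'
from h import *
for c in('side','top'):
    im=read_camera(c);save(c[0]+'14',im)
    if c=='side': save('s14z',cv2.resize(im[110:200,250:370],None,fx=6,fy=6,interpolation=2))
    else: save('t14z',cv2.resize(im[160:310,110:250],None,fx=4,fy=4,interpolation=2))
E
```

```text
t: 18.1
eef_pos: [0.5615, 0.1142, 0.3731]
ee_rot: [[-0.276, 0.956, -0.1], [0.898, 0.294, 0.327], [0.342, 0.0, -0.94]]
ft_force: [0.0, -0.4, 0.4]
opening: 0.0848
```

View pics/s14z.png

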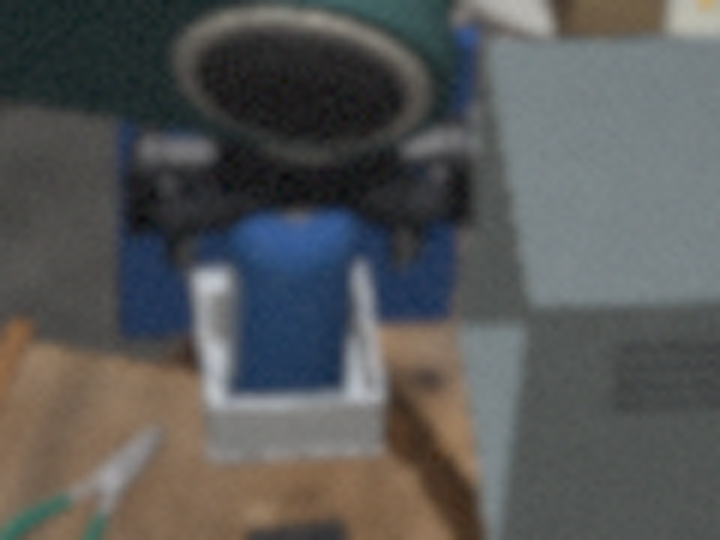

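View pics/t14z.png

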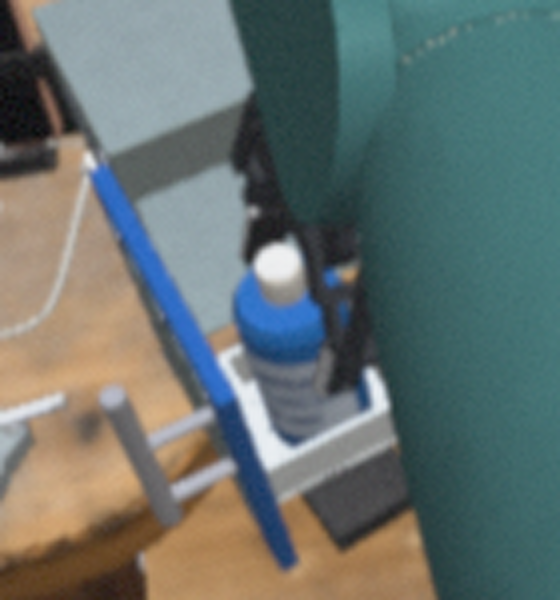

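Can is released and standing in the holder. I'll back off along the tool axis, then turn to straddle the handle again.

```bash
python3 -m creep '0.1 -0.33 0.94 0 0 0 0;0.35 -1.15 3.3 0 0 0 0;0.35 -1.15 3.3 0 0 0 0;0.35 -1.15 3.3 0 0 0 0;0.25 -0.82 2.4 0 0 0 0;0 0 2 -6.37 -1.95 0 0;0 0 2 -6.37 -1.95 0 0;0 0 2 -6.6 -1.95 0 0;-0.93 1.43 0 0 0 -7.5 0;-0.93 1.43 0 0 0 -7.5 147;-0.93 1.43 0 0 0 -7.5 147;-0.93 1.43 0 0 0 -7.5 147;-0.93 1.43 0 0 0 -7.5 147;-0.93 1.43 0 0 0 -7.5 147;-0.93 1.43 0 0 0 -7.5 147;-0.93 1.43 0 0 0 -7.5 147;-0.93 1.43 0 0 0 -7.5 147;-0.93 1.43 0 0 0 -7.5 147;-0.93 1.43 0 0 0 -7.5 147;-0.93 1.43 0 0 0 -7.5 147' 20
python3 - <<'E'
from h import *
print(telemetry.get_obs()['joints'])
for c in('side','top'):
    im=read_camera(c);save(c[0]+'15',im)
    if c=='side': save('s15z',cv2.resize(im[90:200,240:370],None,fx=5,fy=5,interpolation=2))
E
```

```text
t: 20.2
eef_pos: [0.4633, 0.24, 0.5665]
ee_rot: [[0.958, 0.288, -0.003], [0.288, -0.958, 0.0], [-0.003, -0.001, -1.0]]
ft_force: [0.0, -0.1, 0.7]
opening: 0.0358
[ 4.28754736e-01 -2.12003054e-01  1.49865646e+00  1.82267121e-03
  1.85792112e+00  1.70774768e+00]
```

View pics/s15z.png

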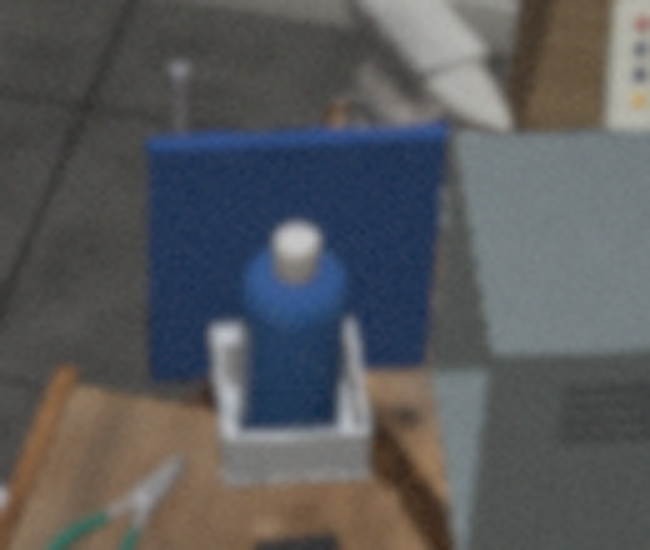

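View pics/t15.png

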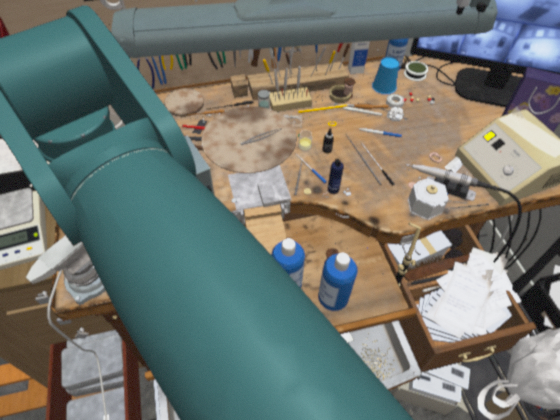

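```bash
python3 - <<'E'
from h import *
print(onz('side',240+179/5,90+68/5,.31), onz('side',*(250+129/5,110+3/5),.31))
E
python3 -m creep '0 0 -3 0 0 0 147;0 0 -3 0 0 0 147;0 0 -0.9 0 0 0 147;0 0 0 0 0 0 147'
python3 - <<'E'
from h import *
im=read_camera('side');save('s16z',cv2.resize(im[60:170,220:350],None,fx=5,fy=5,interpolation=2))
E
```

```text
[0.46381549 0.23905697 0.31      ] [0.47086918 0.21203556 0.31      ]
t: 20.7
eef_pos: [0.4641, 0.2394, 0.4961]
ee_rot: [[0.955, 0.295, -0.005], [0.295, -0.955, -0.001], [-0.005, -0.001, -1.0]]
ft_force: [-0.6, 1.1, 0.6]
opening: 0.0365
```

View pics/s16z.png

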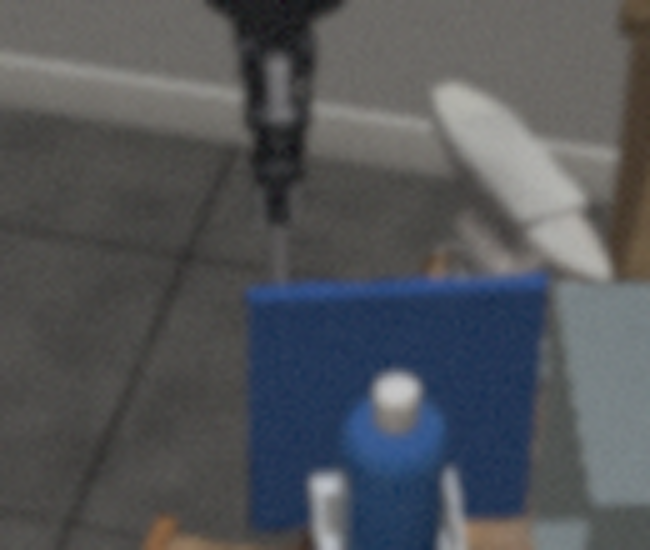

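Both views agree on the bar at (0.464, 0.239), and the tool is over it. I'll descend and grip.

```bash
python3 -m creep '0 0 -2 0 0 0 147;0 0 -2 0 0 0 147;0 0 0 0 0 0 147;0 0 0 0 0 0 190;0 0 0 0 0 0 230;0 0 0 0 0 0 230;0 0 0 0 0 0 230;0 0 0 0 0 0 230' 20; python3 arc.py .608 .2355 .464 .2392 87.5 22
```

```text
t: 21.55
eef_pos: [0.4639, 0.2397, 0.4587]
ee_rot: [[0.956, 0.294, -0.001], [0.294, -0.956, 0.001], [-0.001, -0.001, -1.0]]
ft_force: [0.0, 0.1, 7.4]
opening: 0.0108
0.01 -1.0 0 0 0 3.98 N;0.08 -1.0 0 0 0 3.98 N;0.14 -0.99 0 0 0 3.98 N;0.22 -0.97 0 0 0 3.98 N;0.28 -0.96 0 0 0 3.98 N;0.35 -0.94 0 0 0 3.98 N;0.41 -0.91 0 0 0 3.98 N;0.48 -0.88 0 0 0 3.98 N;0.53 -0.84 0 0 0 3.98 N;0.6 -0.81 0 0 0 3.98 N;0.64 -0.76 0 0 0 3.98 N;0.7 -0.72 0 0 0 3.98 N;0.75 -0.66 0 0 0 3.98 N;0.79 -0.61 0 0 0 3.98 N;0.83 -0.56 0 0 0 3.98 N;0.86 -0.5 0 0 0 3.98 N;0.9 -0.43 0 0 0 3.98 N;0.93 -0.38 0 0 0 3.98 N;0.95 -0.3 0 0 0 3.98 N;0.97 -0.24 0 0 0 3.98 N;0.99 -0.18 0 0 0 3.98 N;0.99 -0.1 0 0 0 3.98 N end [0.59802233 0.09179845]
```

```bash
python3 -m creep '0 -0.5 0 0 0 2 230;0.01 -0.5 0 0 0 2 230;0.08 -1 0 0 0 4 230;0.14 -0.99 0 0 0 4 230;0.22 -0.97 0 0 0 4 230;0.28 -0.96 0 0 0 4 230;0.35 -0.94 0 0 0 4 230;0.41 -0.91 0 0 0 4 230;0.48 -0.88 0 0 0 4 230;0 0 0 0 0 0 230'
```

```text
t: 22.55
eef_pos: [0.4842, 0.1626, 0.4587]
ee_rot: [[0.654, 0.757, 0.001], [0.757, -0.654, -0.001], [0.0, 0.001, -1.0]]
ft_force: [6.7, 3.2, 5.8]
opening: 0.0113
```

```bash
python3 -m creep '0.58 -0.82 0 0 0 4 230;0.62 -0.79 0 0 0 4 230;0.66 -0.75 0 0 0 4 230;0.7 -0.72 0 0 0 4 230;0.75 -0.66 0 0 0 4 230;0.79 -0.61 0 0 0 4 230;0.83 -0.56 0 0 0 4 230;0.86 -0.5 0 0 0 4 230;0 0 0 0 0 0 230'
python3 - <<'E'
from h import *
for c in('side','top'):
    im=read_camera(c);save(c[0]+'17',im)
    if c=='side': save('s17z',cv2.resize(im[90:210,260:390],None,fx=5,fy=5,interpolation=2))
E
```

```text
t: 23.45
eef_pos: [0.5421, 0.1083, 0.4587]
ee_rot: [[0.154, 0.988, 0.001], [0.988, -0.154, -0.004], [-0.004, 0.002, -1.0]]
ft_force: [-1.4, -5.5, 8.6]
opening: 0.0115
```

View pics/s17z.png

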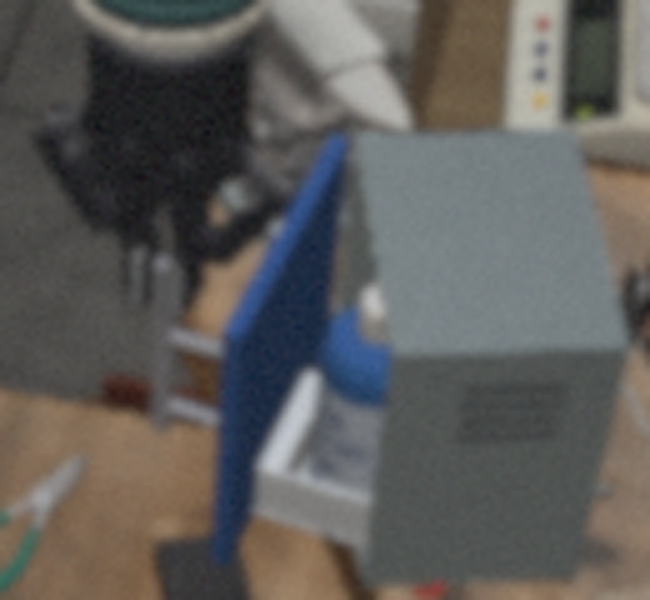

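```bash
python3 -m creep '0.95 -0.4 0 0 0 4 230;0.97 -0.34 0 0 0 4 230;0.98 -0.27 0 0 0 4 230;0.99 -0.2 0 0 0 4 230;0.99 -0.12 0 0 0 4 230;0 0 0 0 0 0 230'
```

```text
t: 24.15
eef_pos: [0.5911, 0.0939, 0.4587]
ee_rot: [[-0.192, 0.981, 0.002], [0.981, 0.192, -0.009], [-0.009, 0.0, -1.0]]
ft_force: [-3.7, -21.9, 10.9]
opening: 0.0109
```

```bash
python3 -m creep '0.25 -0.2 0 0 0 1 230;0.25 -0.05 0 0 0 1 230;0.25 0 0 0 0 1 230;0 0 0 0 0 0 230'
```

```text
t: 24.55
eef_pos: [0.5981, 0.0925, 0.4586]
ee_rot: [[-0.243, 0.97, 0.002], [0.97, 0.243, -0.006], [-0.006, 0.001, -1.0]]
ft_force: [-0.6, -9.8, 6.2]
opening: 0.0113
```

```bash
python3 -m creep '0.2 0 0 0 0 0.8 230;0.2 0 0 0 0 0.8 230;0 0 0 0 0 0 230'; python3 -m creep '0.2 0.05 0 0 0 0.5 230;0.2 0.05 0 0 0 0 230;0 0 0 0 0 0 230'
```

```text
t: 24.85
eef_pos: [0.602, 0.0923, 0.4586]
ee_rot: [[-0.269, 0.963, 0.002], [0.963, 0.269, -0.007], [-0.007, 0.001, -1.0]]
ft_force: [0.1, -13.9, 7.0]
opening: 0.011
t: 25.15
eef_pos: [0.6058, 0.0925, 0.4586]
ee_rot: [[-0.276, 0.961, 0.001], [0.961, 0.276, -0.009], [-0.009, -0.001, -1.0]]
ft_force: [-5.3, -22.2, 7.0]
opening: 0.0113
```

Run:
```python
from h import *
for c in('side','top'):
    im=read_camera(c);save(c[0]+'18',im)
    if c=='side': save('s18z',cv2.resize(im[90:210,260:390],None,fx=5,fy=5,interpolation=2))
```

```text
(no output)
```

View pics/s18z.png

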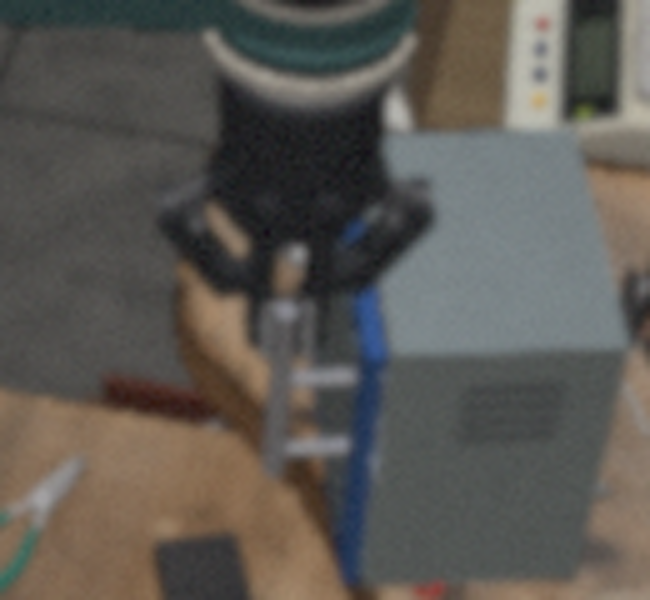

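```bash
python3 -m creep '0.1 -0.25 0 0 0 0 230;0.2 0 0 0 0 0 230;0 0 0 0 0 0 230'
```

```text
t: 25.55
eef_pos: [0.6073, 0.0916, 0.4585]
ee_rot: [[-0.279, 0.96, -0.006], [0.96, 0.279, -0.005], [-0.003, -0.007, -1.0]]
ft_force: [-35.8, -5.9, 13.0]
opening: 0.0112
```

```bash
python3 -m creep '-0.2 -0.02 0 0 0 0 230;0 0 0 0 0 0 150;0 0 0 0 0 0 150;0 0 0 0 0 0 150;0 0 0 0 0 0 150;0 0 1.5 0 0 0 150;0 0 3 0 0 0 150;0 0 4 0 0 0 150;0 0 4 0 0 0 150;-3 -2.5 0 0 0 0 150;-4 -2.5 0 0 0 0 150;-4 -2.5 0 0 0 0 150;-4 -2.5 0 0 0 0 150;-3 -2.5 0 0 0 0 150;0 -4.5 0 0 0 0 150;0 -4.5 0 0 0 0 150;0 -4 0 0 0 0 150;0 0 0 0 0 0 150;0 0 0 0 0 0 150'
python3 - <<'E'
from h import *
T=lambda x,y:(110+x/4,130+y/4)
for c in('side','top'):
    im=read_camera(c);save(c[0]+'19',im)
    if c=='side': save('s19z',cv2.resize(im[90:210,260:390],None,fx=5,fy=5,interpolation=2))
    else: save('t19z',cv2.resize(im[130:260,110:250],None,fx=4,fy=4,interpolation=2))
E
```

```text
t: 27.45
eef_pos: [0.4265, -0.1639, 0.5824]
ee_rot: [[-0.277, 0.961, 0.0], [0.961, 0.277, -0.004], [-0.004, -0.001, -1.0]]
ft_force: [0.3, -0.2, 0.3]
opening: 0.0352
```

View pics/s19z.png

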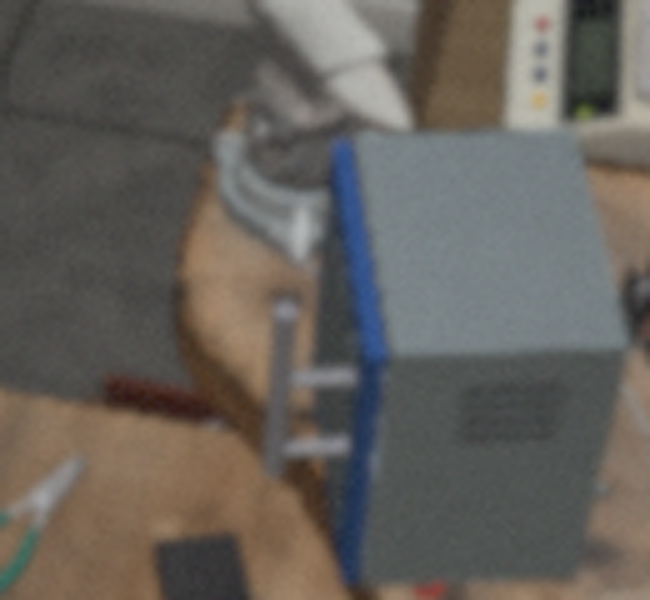

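View pics/t19z.png

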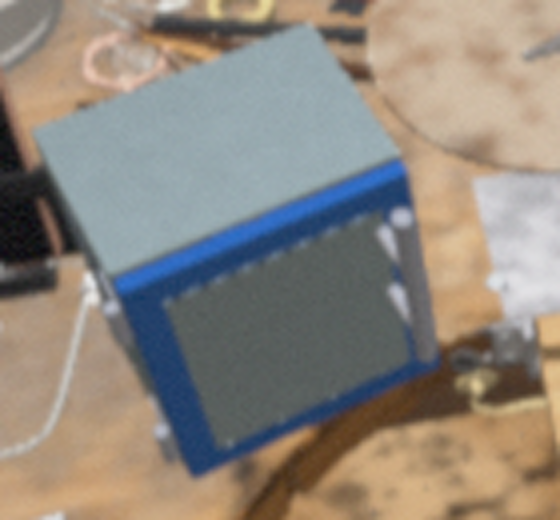

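View pics/t19.png

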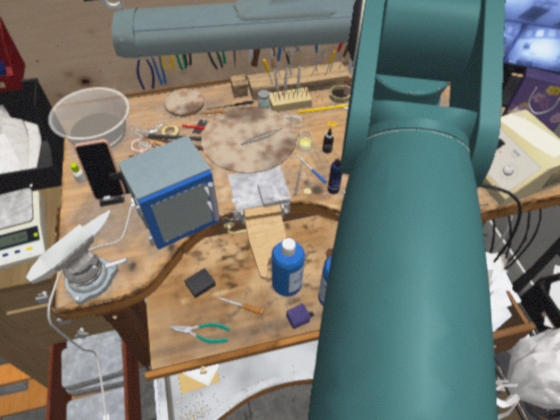

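Run:
```python
from h import *
np.set_printoptions(precision=4,suppress=True)
T=lambda x,y:(110+x/4,130+y/4); S=lambda x,y:(260+x/5,90+y/5)
p,e=tri('top',T(401,214),'side',S(286,302));print(p,e)
a=onz('top',*T(118,288),.298);b=onz('top',*T(408,172),.298);print('outer edge top view',np.degrees(np.arctan2(b[0]-a[0],a[1]-b[1])))
a=onz('top',*T(112,272),.3);b=onz('top',*T(400,158),.3);print('cab front',np.degrees(np.arctan2(b[0]-a[0],a[1]-b[1])))
a=onz('top',*T(36,130),.3);b=onz('top',*T(310,24),.3);print('cab back',np.degrees(np.arctan2(b[0]-a[0],a[1]-b[1])))
im0=cv2.imread('pics/side0.png').astype(int)
im=read_camera('side');save('s20',im)
```

```text
[0.6035 0.091  0.3137] 0.0015614962170242132
outer edge top view 15.563859790432096
cab front 15.499437595952694
cab back 17.029459264168395
```

View pics/s20.png

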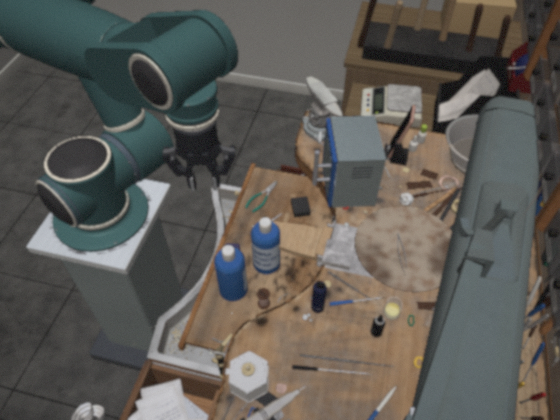

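The door looks flush: 15.56° against 15.50° for the cabinet front. There is plenty of time, so I'll nudge the handle gently with closed fingers to make sure it sits on its stop.

```bash
python3 -m creep '1.2 2.4 0 0 0 0 255;1.2 2.4 0 0 0 0 255;1.2 2.4 0 0 0 0 255;1.2 2.4 0 0 0 0 255;1.2 2.4 0 0 0 0 255;1.2 2.4 0 0 0 0 255;1.2 2.4 0 0 0 0 255;1.2 2.4 0 0 0 0 255;1.2 2.4 0 0 0 0 255;1.2 2.4 0 0 0 0 255;0 0 0 0 0 0 255;0 0 -4 0 0 0 255;0 0 -4 0 0 0 255;0 0 -4 0 0 0 255;0 0 0 0 0 0 255;0.96 0.27 0 0 0 0 255;0.96 0.27 0 0 0 0 255;0.48 0.13 0 0 0 0 255;0 0 0 0 0 0 255'
```

```text
t: 29.5
eef_pos: [0.5717, 0.0836, 0.4626]
ee_rot: [[-0.279, 0.96, 0.001], [0.96, 0.279, -0.004], [-0.004, -0.0, -1.0]]
ft_force: [0.6, -0.4, -0.4]
opening: -0.0
```

```bash
python3 -m creep '0.3 0.08 0 0 0 0 255;0.3 0.08 0 0 0 0 255;0 0 0 0 0 0 255'
```

```text
t: 29.8
eef_pos: [0.577, 0.085, 0.4616]
ee_rot: [[-0.279, 0.96, -0.0], [0.96, 0.279, -0.004], [-0.004, -0.001, -1.0]]
ft_force: [-0.5, -0.5, 0.7]
opening: 0.0001
```

```bash
python3 -m creep '0.25 0.07 0 0 0 0 255;0.25 0.07 0 0 0 0 255;0 0 0 0 0 0 255';python3 -m creep '0.2 0.06 0 0 0 0 255;0 0 0 0 0 0 255'
```

```text
t: 30.1
eef_pos: [0.582, 0.0864, 0.4615]
ee_rot: [[-0.279, 0.96, -0.0], [0.96, 0.279, -0.004], [-0.004, -0.001, -1.0]]
ft_force: [-0.1, -0.8, -0.3]
opening: -0.0001
t: 30.3
eef_pos: [0.5839, 0.087, 0.4615]
ee_rot: [[-0.279, 0.96, -0.0], [0.96, 0.279, -0.004], [-0.004, -0.001, -1.0]]
ft_force: [0.3, 0.2, 0.1]
opening: -0.0001
```

```bash
python3 -m creep '0.2 0.06 0 0 0 0 255;0 0 0 0 0 0 255';python3 -m creep '0.2 0.06 0 0 0 0 255;0 0 0 0 0 0 255'
python3 - <<'E'
from h import *
im=read_camera('side');save('s21z',cv2.resize(im[90:210,260:390],None,fx=5,fy=5,interpolation=2))
E
```

```text
t: 30.5
eef_pos: [0.5859, 0.0876, 0.4616]
ee_rot: [[-0.279, 0.96, -0.0], [0.96, 0.279, -0.004], [-0.004, -0.001, -1.0]]
ft_force: [0.4, 0.1, 0.2]
opening: -0.0001
t: 30.7
eef_pos: [0.5874, 0.088, 0.4615]
ee_rot: [[-0.278, 0.96, -0.003], [0.96, 0.278, -0.005], [-0.004, -0.004, -1.0]]
ft_force: [-11.7, -3.4, 1.5]
opening: 0.0002
```

View pics/s21z.png

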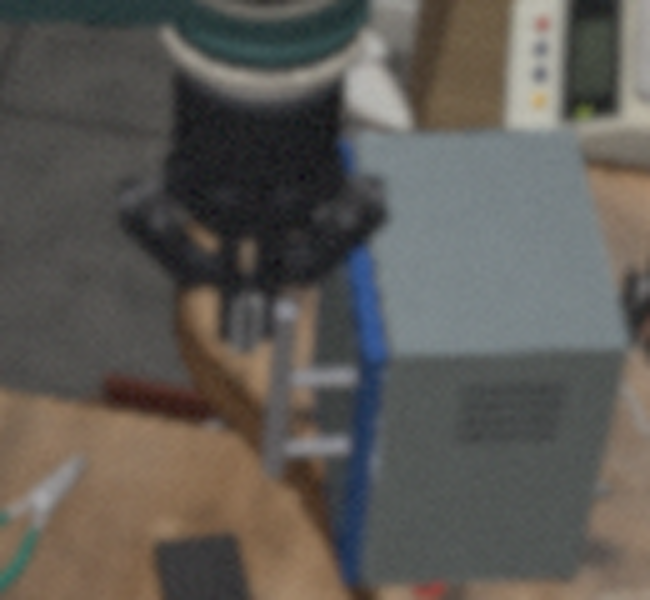

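The nudge met a firm stop at 12 N, so the door is fully closed. I'll back away and hand in.

```bash
python3 -m creep '-1 -0.3 0 0 0 0 255;-3 -0.8 0 0 0 0 255;-3 -0.8 0 0 0 0 255;0 0 4 0 0 0 255;0 0 4 0 0 0 255;0 0 4 0 0 0 255;-2 -4 0 0 0 0 255;-2 -4 0 0 0 0 255;-2 -4 0 0 0 0 255;-2 -4 0 0 0 0 255;0 -4 0 0 0 0 255;0 0 0 0 0 0 255'
python3 - <<'E'
from h import *
for c in('side','top'):
    im=read_camera(c);save(c[0]+'22',im)
    save(c[0]+'22z',cv2.resize(im[100:240,110:390],None,fx=2.5,fy=2.5))
E
```

```text
t: 31.95
eef_pos: [0.4367, -0.134, 0.5815]
ee_rot: [[-0.274, 0.962, 0.0], [0.962, 0.274, -0.005], [-0.005, -0.001, -1.0]]
ft_force: [-0.2, -0.4, 0.0]
opening: -0.0004
```

View pics/s22z.png

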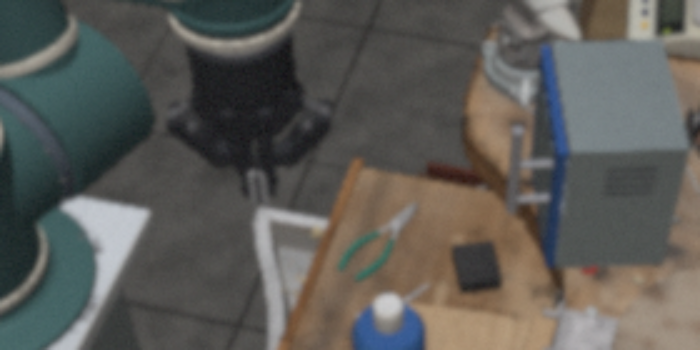

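View pics/t22.png

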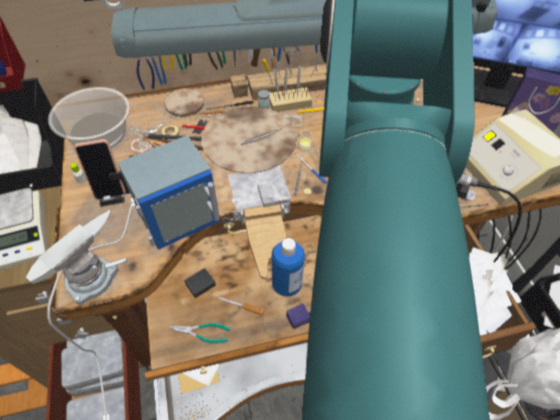

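```bash
python3 -c "
from rig import ticket
print(ticket.sign_off())"
```

```text
the job is handed in; nothing more can be done
None
```

The job is done and handed in at about 32 s of the 66 s allowed. I opened the door to about 88° by its handle, stood the smallest blue can upright in the holder and released it. Then I closed the door by the handle.

**Door:** a final 12 N push on the handle met a firm stop. In the picture the door's top edge lies at 15.56° and the cabinet's front edge at 15.50°. The last two-view fix on the bar's top came out about 4 mm too high, so I did not rely on it.

**Can:** it stood upright in the holder after release. It was still there with the door at about 25° in the last view I had of it. Inside the closed cabinet it can't be seen, so its final state there is not checked.

**Other things on the board:** pliers, black block, burnisher, purple box and the larger cans looked unmoved in the pictures. The spool was last seen in place after the door was closed, and I never worked near it.

**Forces:** the highest wrist reading I saw was about 38 N, pushing the door against its stop. I only read it at the end of each move, so brief peaks in between are not covered.

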